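# Swap the ink at the back of the bottle rack

### The arm

A 7-joint arm with a two-finger parallel gripper is mounted at the origin on a cart in front of the work surface, level with it; the furniture and walls round the work are solid. World frame = base frame: x ahead of the robot, y to its left, z up, the work surface at z = 0. Lengths are in m, angles in rad, forces in N, time in s.
With the tool pointing down it reaches from about 0.4 to 0.85 m from the base axis. Payload 4.5 kg.
Tool frame: the origin (TCP) lies midway between the tips of the shut fingers; the grasp point (between the pads) lies 19 mm behind it; z points along the fingers, y is the line along which they close (so a half turn about z gives the same grasp; the last joint's range is limited). The gripper opens to 88 mm and grips with 3 to 60 N. Pads are 18 mm wide; open, the fingers measure 123 mm over their backs; the gripper's body (75 mm by 187 mm) begins 45 mm behind the grasp point.
Start: joints at [1.171, 0.689, -0.195, 1.565, 0.157, 0.902, -0.215], TCP at [0.263, -0.567, 0.21] pointing down, gripper open.
Joint ranges: [-3.01, 3.01], [-0.46, 2.08], [-1.47, 1.51], [0.13, 2.56], [-1, 4.14], [0.04, 2.09], [-2.66, 2.66]. Speed limits (rad/s): [2.57, 2.57, 3.14, 3.14, 3.14, 3.14, 3.14].

### API

Orientations are given as a unit quaternion [x, y, z, w].
In Python, from plant import r gives the robot as it stands.
- The arm moves only by the tool carry_out, never from a script. Its argument "plan" is a list of rows, each an object with "rot": the turn, a rotation vector about the tool's x, y, z in rad, a list of three; "xyz": the shift along the tool's x, y, z in m, a list of three; "grip": the closure in counts, from 0 (fully open) to 255 (shut). In form: [{"rot": [wx, wy, wz], "xyz": [dx, dy, dz], "grip": grip}, ...]. A call has 1 to 8 rows; each row is the pose to reach, as a shift and turn from the pose commanded when the call began, along the tool's axes at that moment; what a row does not reach only later rows make up. A row lasts 1/12 s, in which the tool goes at most 41.7 mm and 7.16 degrees, less where a joint would pass 70% of its speed; a pose out of reach is approached as far as the arm can. A call with a gripper value outside its range is refused whole. The fingers move at their own pace and stop on an object; "squeeze" is the grip in N (left out, the last holds). Time passes only in rows, so rows that repeat a pose let the fingers close. It gives the time, the measured TCP pose, the force, the opening and the grip force at its end, in the units of the state.
- r.get_state(): the state, without advancing time (a new reading comes with each control period).
- r.snapshot(name): name is "side" or "top"; returns the picture (480x640x3 uint8, red, green, blue); there is no depth.
- r.camera_params(name): a dict with "fx", "fy", "cx", "cy" (pixels), "position" and "attitude" of the camera in the world. Camera axes: x right, y down, z forward; pixel columns grow to the right and rows downward; lengths in m; the calibration is good to about 2 mm. A picture is of the moment at which its call begins. camera_params takes no time and is no camera call.
- r.finish_job(): hands the job in; it is judged then, once.
The state is a dict: "clock": time; "q": joint angles; "qd": joint speeds; "joint_torque": joint torques, N m; "tool_pos": TCP position; "eef_rot": TCP orientation; "contact_force": force on the tool from outside, world axes, zero at the start; "moment": the same for the moment, N m; "opening": opening from 0.0 (shut) to 1.0 (fully open); "finger_force": force on a finger pad.
Only numpy, scipy, OpenCV 4.12 (cv2) and the standard library are available. Lean on these libraries where they do the work, as an engineer would, in place of code of your own. Each camera call takes 0.05 s, during which the arm holds its last target. There are 200 camera calls.

### The job

I have finished with the round ink bottle that stands near the cork coaster and want the square one from the back of the wooden rack. First set the two tall ones that stand in front of it in the rack (pigment jar and squeeze bottle) over on the white tray, then stand the square ink in the middle of the cork coaster and the round ink in the rack bay the square one came from, and only then put each tall one back in the very bay it came from. Keep everything upright, let go of it all at the end, and leave the little goblet where it is.

Things in the scene. Friction and masses are not known exactly. Their poses are not given: they have to be found in the camera images.
- rack: Fixed low wooden bottle rack, 206 x 78 mm, with three bays in a row along its x axis, at x = -67, 0 and +67 mm. Origin: centre of its underside; x runs along the row towards the ink bay at the far end, y across it, z up. Floor 6 mm thick. Each bay is 62 x 62 mm inside; the first two hold the tall things and have side rails 8 mm thick up to z = 28 mm. The cross rails between bays and at both ends are 5 mm thick and rise to z = 16 mm.
- ink_bay (a point): Centre of the floor of the ink bay at the far end of the rack (67 mm along the rack's x from its origin, 6 mm above its underside; axes as the rack's). The bay is 62 mm long (x) and 62 mm wide (y) between two cheeks, 8 mm thick, 72 mm long and 68 mm high above the table, that leave no finger room at the sides of a bottle: grasp there along the row (along x), one finger in front of the bottle over the 16 mm rail and one behind it.
- tray: Fixed shallow white tray, 230 (x) x 130 (y) x 14 mm high, walls and floor about 4 to 5 mm. Origin: centre of its underside. The parking place; both tall things fit side by side along its x.
- coaster: Fixed round cork disc, 90 mm across, 5 mm thick, empty at the start. Origin: centre of its underside; its top is 5 mm higher.
- pigment_jar: Tall round glass pigment jar, 45 mm across all the way up, with a black cap, 105 mm high, 0.11 kg. Origin: centre of its underside, z up. Stands in one of the two tall-bottle bays, in front of the square ink.
- paint_bottle: Tall white squeeze bottle with a pointed nozzle, 146 mm high; the body is about 35 mm (its x) by 40 mm (its y), up to 116 mm, and nearly straight; 0.1 kg. Origin: centre of its underside. Stands in the other tall-bottle bay, its x within 0.2 rad of the rack's x.
- square_ink: Short square ink bottle, 46 x 46 mm, body 42 mm high, with a black cap 30 mm across, 58 mm in all; 75 g. Origin: centre of its underside; its sides lie along its x and y. Stands in the ink bay at the start, its sides within 0.1 rad of the rack's.
- round_ink: Round ink bottle, 45 mm across, body 55 mm high, with a black cap 30 mm across, 70 mm in all; 75 g. Origin: centre of its underside. Stands on the open table at the start, 9 to 23 cm from the coaster (other ink bottles far off at the back of the table do not matter).
- goblet: Small smoked-glass goblet, 48 mm across, 73 mm high; a bystander to be left alone. Origin: centre of its underside.
Not all that is in view belongs to the job. What is shaped like the round_ink but green is not meant. Leave any green look-alike of the square_ink alone.

How it is judged:
On the way, in this order (a step that is already met when the one before it is completed fails the run):
1. the pigment jar and the squeeze bottle both stand released on the tray, while the square ink is still in the rack (x of pigment_jar in the frame of tray between -0.112 and 0.112 m and y of pigment_jar in the frame of tray between -0.062 and 0.062 m and height (world z) of each of pigment_jar, paint_bottle below 0.012 m and angle between each of pigment_jar, paint_bottle's own z axis and vertical below 0.1 rad and contact force between each of pigment_jar, paint_bottle and the fingers below 0.1 N and x of paint_bottle in the frame of tray between -0.112 and 0.112 m and y of paint_bottle in the frame of tray between -0.062 and 0.062 m and distance of square_ink from where it was at the start of the episode below 0.03 m), for 0.2 s.
2. the square ink stands on the coaster and the round ink in the ink bay, both released, while the tall two are still on the tray (horizontal distance between square_ink and coaster below 0.018 m and height (world z) of square_ink between 0.002 and 0.009 m and angle between each of square_ink, round_ink, pigment_jar, paint_bottle's own z axis and vertical below 0.1 rad and contact force between each of square_ink, round_ink, pigment_jar, paint_bottle and the fingers below 0.1 N and x of round_ink in the frame of ink_bay between -0.014 and 0.014 m and y of round_ink in the frame of ink_bay between -0.014 and 0.014 m and height (world z) of round_ink below 0.01 m and x of pigment_jar in the frame of tray between -0.112 and 0.112 m and y of pigment_jar in the frame of tray between -0.062 and 0.062 m and height (world z) of each of pigment_jar, paint_bottle below 0.012 m and x of paint_bottle in the frame of tray between -0.112 and 0.112 m and y of paint_bottle in the frame of tray between -0.062 and 0.062 m), for 0.2 s.
At the end, for the whole second after the job is handed in: Square ink on the coaster within 18 mm of centre; round ink on the ink bay floor within 14 mm of centre each way; jar and squeeze bottle on the floor of the bays they came from (within 25 mm of their start); all upright within 0.1 rad, at rest, released; goblet within 20 mm of its start (horizontal distance between square_ink and coaster below 0.018 m and height (world z) of square_ink between 0.002 and 0.009 m and angle between each of square_ink, round_ink, pigment_jar, paint_bottle's own z axis and vertical below 0.1 rad and contact force between each of square_ink, round_ink and the fingers below 0.1 N and x of round_ink in the frame of ink_bay between -0.014 and 0.014 m and y of round_ink in the frame of ink_bay between -0.014 and 0.014 m and height (world z) of each of round_ink, pigment_jar, paint_bottle below 0.01 m and distance of each of pigment_jar, paint_bottle from where it was at the start of the episode below 0.025 m and linear speed of each of pigment_jar, paint_bottle, square_ink, round_ink below 0.02 m/s and angular speed of each of pigment_jar, paint_bottle, square_ink, round_ink below 0.2 rad/s and distance of goblet from where it was at the start of the episode below 0.02 m); the robot touches nothing.
It fails at once if a bottle or jar is tipped by more than 0.6 rad (angle between any of pigment_jar, paint_bottle, square_ink, round_ink's own z axis and vertical above 0.6 rad).
It fails at once if the goblet is moved by more than 20 mm (distance of goblet from where it was at the start of the episode above 0.02 m).
It also fails if it takes over 141 s, if anything falls off the work surface, if the arm or the gripper's body presses on something with over 40 N, if the wrist force passes 120 N, or if a joint passes its speed limit or range.

## Working session

There is one attempt and no reset: what is moved stays moved. The work goes in short steps, Python scripts to look and compute and a tool call to move; the robot and the scene stay as the last step left them, time stands still between calls to the robot, and variables do not carry over. Pictures are saved under pics/ and viewed, at most 14 in all, crops included, and the job is handed in when it is done.

Besides the shell and the picture viewer there is one more tool, called after "Request:" as name(argument=value, ...), one argument or row to a line, values as JSON. carry_out: Moves the arm, as the interface text tells. Its arguments: {"type":"object","properties":{"plan":{"type":"array"},"squeeze":{"type":"number"}},"required":["plan"]}

```bash
ls; mkdir -p pics; python3 - <<'E'
from plant import r
import cv2
for n in("top","side"):
    im=r.snapshot(n); cv2.imwrite(f"pics/{n}0.png",im[:,:,::-1]); print(n,r.camera_params(n))
s=r.get_state(); print({k:s[k] for k in("clock","tool_pos","eef_rot","opening","contact_force")})
E
```

```text
pics
top {'fx': 586.728699884708, 'fy': 586.728699884708, 'cx': 318.2977759769731, 'cy': 238.61278443205055, 'position': array([0.29875526, 0.09278977, 1.48168803]), 'attitude': array([ 0.70792159, -0.70127785,  0.0579311 , -0.06083087])}
side {'fx': 551.8845961349758, 'fy': 551.8845961349758, 'cx': 324.5586894172247, 'cy': 239.55324108574337, 'position': array([0.26914231, 0.98751023, 0.76282937]), 'attitude': array([-0.11258783,  0.89498298, -0.42744975,  0.0601345 ])}
{'clock': 0.1, 'tool_pos': array([ 0.26237365, -0.56657933,  0.20897847]), 'eef_rot': array([ 9.76560848e-01,  2.15239901e-01, -2.57133138e-04, -7.93123159e-04]), 'opening': 0.9972660442545838, 'contact_force': array([-0.26849776,  0.05979787, -0.04745103])}
```

View pics/top0.png

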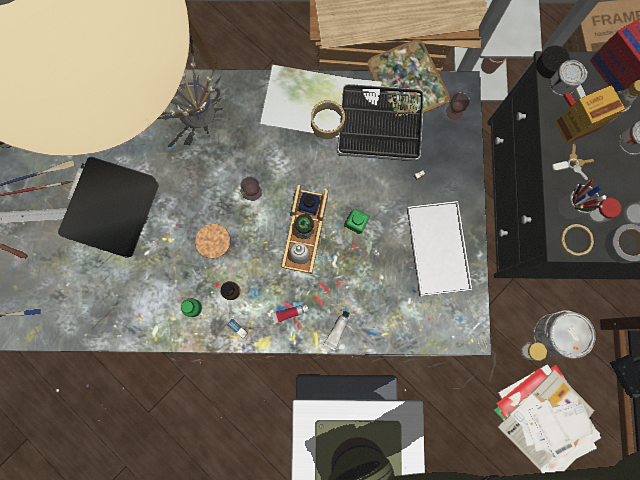

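View pics/side0.png

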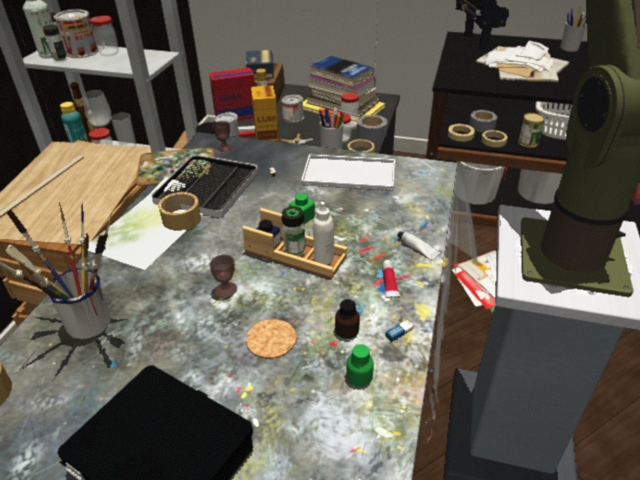

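The top view shows the rack around (305,228), with the square ink at (310,203), the jar at (303,225) and the squeeze bottle at (298,253). The tray is at (440,248), the coaster at (212,240), the round ink (brown) at (230,290) and the goblet at (250,188). The green look-alikes are at (190,308) and (357,220).

```bash
cat > h.py <<'E'
import numpy as np, cv2
from scipy.spatial.transform import Rotation as R
from plant import r
P={n:r.camera_params(n) for n in("top","side")}
def ray(n,u,v):
    p=P[n]; d=R.from_quat(p["attitude"]).apply([(u-p["cx"])/p["fx"],(v-p["cy"])/p["fy"],1]); return np.array(p["position"]),d
def onz(n,u,v,z):
    o,d=ray(n,u,v); return (o+d*(z-o[2])/d[2])
def proj(n,x):
    p=P[n]; c=R.from_quat(p["attitude"]).inv().apply(np.array(x)-p["position"]); return c[0]/c[2]*p["fx"]+p["cx"],c[1]/c[2]*p["fy"]+p["cy"]
def crop(im,u,v,w,h,k,name):
    c=im[v:v+h,u:u+w,::-1]; cv2.imwrite(name,cv2.resize(c,None,fx=k,fy=k,interpolation=cv2.INTER_CUBIC))
def blob(m,lo,hi=None):
    n,l,s,c=cv2.connectedComponentsWithStats(m.astype(np.uint8)); i=1+np.argmax(s[1:,4]); return (l==i),s[i],c[i]
E
python3 - <<'E'
from h import *
t=r.snapshot("top"); s=r.snapshot("side")
crop(t,180,170,200,150,4,"pics/tc.png"); crop(s,200,170,200,150,4,"pics/sc.png")
hsv=cv2.cvtColor(t,cv2.COLOR_RGB2HSV)
# tray
m=np.zeros(t.shape[:2],bool); m[190:310,395:485]=(t[190:310,395:485].min(2)>190)
b,st,c=blob(m,0); rc=cv2.minAreaRect(np.argwhere(b)[:,::-1].astype(np.float32)); bx=cv2.boxPoints(rc)
print("tray",rc,st,[onz("top",*p,0.014)[:2].round(3) for p in bx], np.mean([onz("top",*p,0.014) for p in bx],0))
m[:]=0; m[215:265,185:240]=((hsv[...,0]<18)&(hsv[...,1]>90)&(hsv[...,2]>120))[215:265,185:240]
b,st,c=blob(m,0); k=cv2.minEnclosingCircle(np.argwhere(b)[:,::-1].astype(np.float32)); print("coaster",st,c,k,onz("top",*c,.005))
m[:]=0; m[180:280,270:335]=((hsv[...,0]<22)&(hsv[...,1]>80)&(hsv[...,2]>110))[180:280,270:335]
b,st,c=blob(m,0); rc=cv2.minAreaRect(np.argwhere(m)[:,::-1].astype(np.float32)); print("rack",rc,cv2.boxPoints(rc).round(1).tolist())
E
```

```text
tray ((439.5813903808594, 248.9152374267578), (88.64566040039062, 50.61048126220703), 81.7028579711914) [ 409  204   63   92 4148] [array([ 0.628, -0.129]), array([ 0.648, -0.258]), array([ 0.423, -0.283]), array([ 0.404, -0.157])] [ 0.52569211 -0.2066909   0.014     ]
coaster [195 224  35  34 939] [212.21299255 240.55910543] ((212.25, 240.75), 17.5535888671875) [0.54188461 0.3708626  0.005     ]
rack ((304.2923889160156, 228.5301055908203), (31.919822692871094, 83.89073944091797), 10.922804832458496) [[280.70001220703125, 266.70001220703125], [296.6000061035156, 184.3000030517578], [327.8999938964844, 190.39999389648438], [312.0, 272.70001220703125]]
```

View pics/tc.png

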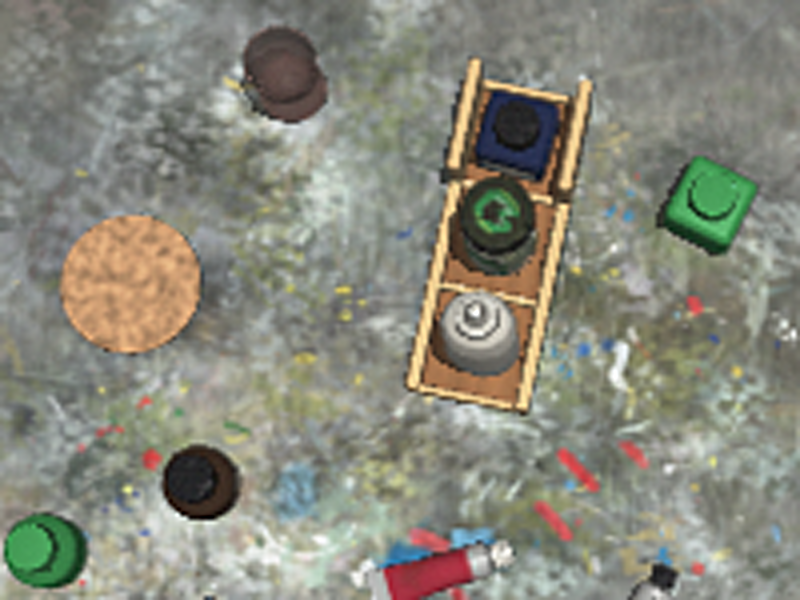

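View pics/sc.png

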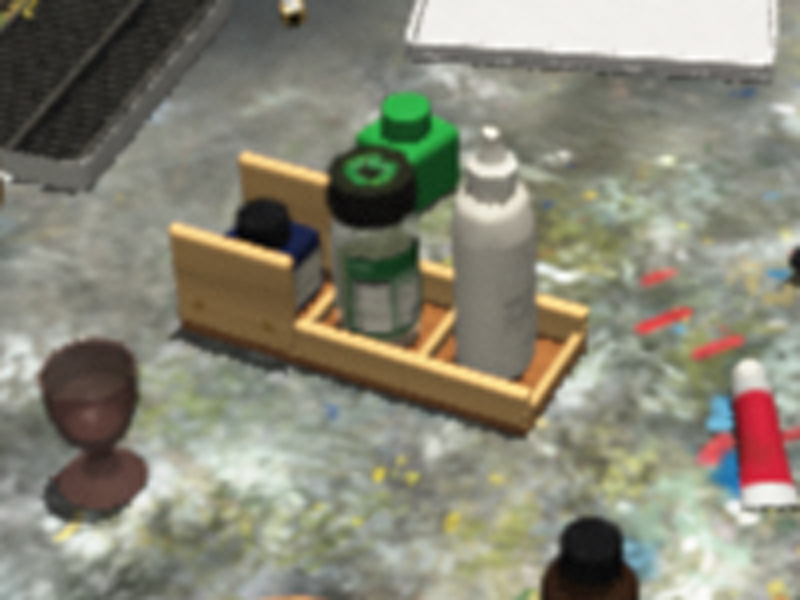

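The crops show the near rack corners (z=28 mm) at px (282.5,266.8) and (311.5,272.8), and the cheeks' far corners (z=68 mm) at (299,185) and (326.8,190). Cap tops: square (309.5,201.5), jar (304.5,223.5), nozzle (298.8,247.5), round ink (227.5,289.8). The goblet rim is near (250,187).

```bash
python3 - <<'E'
from h import *
a=[onz("top",282.5,266.8,.028),onz("top",311.5,272.8,.028),onz("top",299,185,.068),onz("top",326.8,190,.068)]
for p in a: print(p.round(4))
n=(a[0]+a[1])/2; f=(a[2]+a[3])/2; d=(f-n)[:2]; print("rack c",((n+f)/2).round(4),"len",np.hypot(*d),"yaw",np.arctan2(d[1],d[0]),"w",np.linalg.norm(a[0]-a[1]),np.linalg.norm(a[2]-a[3]))
c=((n+f)/2)[:2]; u=d/np.hypot(*d)
for k in(-.067,0,.067): print("bay",k,(c+k*u).round(4))
for nm,px,z in(("sq",(309.5,201.5),.058),("jar",(304.5,223.5),.105),("paint",(298.8,247.5),.146),("round",(227.5,289.8),.07),("goblet",(251,187),.073),("green",(357,219),.058)):
    print(nm,onz("top",*px,z).round(4))
# side check
for nm,px,z in(("jar",(200+371/4,170+168/4),.105),("paint",(322.5,202.75),.146),("sq",(200+265/4,170+215/4),.058),("round",(200+592/4,170+532/4),.07)): print("side",nm,onz("side",*px,z).round(4))
t=r.snapshot("top");hsv=cv2.cvtColor(t,cv2.COLOR_RGB2HSV)
m=np.zeros(t.shape[:2],bool); m[190:220,295:325]=((hsv[...,0]>105)&(hsv[...,0]<135)&(hsv[...,1]>120)&(hsv[...,2]>40))[190:220,295:325]
q=cv2.boxPoints(cv2.minAreaRect(np.argwhere(m)[:,::-1].astype(np.float32)));print("sq",[onz("top",*p,.042)[:2].round(3) for p in q])
print("tool x axis",R.from_quat(r.get_state()["eef_rot"]).as_matrix().round(3))
E
```

```text
[0.4734 0.1885 0.028 ]
[0.4591 0.1161 0.028 ]
[0.6733 0.149  0.068 ]
[0.6611 0.0799 0.068 ]
rack c [0.5667 0.1334 0.048 ] len 0.20450068257491832 yaw -0.186156483610231 w 0.0738860007913402 0.070168387260091
bay -0.067 [0.5009 0.1458]
bay 0 [0.5667 0.1334]
bay 0.067 [0.6326 0.121 ]
sq [0.6339 0.1226 0.058 ]
jar [0.5688 0.1329 0.105 ]
paint [0.5043 0.1441 0.146 ]
round [0.4115 0.317  0.07  ]
goblet [0.6658 0.2674 0.073 ]
green [0.5905 0.0045 0.058 ]
side jar [0.5681 0.1287 0.105 ]
side paint [0.5023 0.1392 0.146 ]
side sq [0.6315 0.1211 0.058 ]
side round [0.4097 0.3189 0.07  ]
sq [array([0.62 , 0.151]), array([0.662, 0.14 ]), array([0.65 , 0.097]), array([0.608, 0.108])]
tool x axis [[ 0.907  0.42  -0.   ]
 [ 0.42  -0.907  0.001]
 [-0.    -0.001 -1.   ]]
```

```bash
cat >> h.py <<'E'
def rel(*wps):
    s=r.get_state(); p=np.array(s["tool_pos"]); A=R.from_quat(s["eef_rot"])
    print("now",round(s["clock"],2),p.round(4),"yaw",round(np.arctan2(*A.as_matrix()[[1,0],0]),3),"open",round(s["opening"],3),"F",np.round(s["contact_force"],1),"ff",s["finger_force"],"q7",round(s["q"][6],2))
    for x,y,z,w in wps:
        B=R.from_euler("z",w)*R.from_euler("x",np.pi); t=np.array([x,y,z])
        print("xyz",A.inv().apply(t-p).round(4).tolist(),"rot",(A.inv()*B).as_rotvec().round(3).tolist(),"rows",round(np.linalg.norm(t-p)/.0417,1))
        p,A=t,B
E
python3 - <<'E'
from h import *
rel((.44,-.25,.25,.12),(.503,.142,.25,-.186),(.503,.142,.092,-.186),(.503,.142,.18,-.186),(.471,-.213,.18,.12),(.471,-.213,.092,.12))
E
```

```text
now 0.25 [ 0.2626 -0.5669  0.2094] yaw 0.434 open 1.001 F [ 0.8  0.9 -0.2] ff 0.0 q7 -0.22
xyz [0.2942, -0.2129, -0.0405] rot [-0.001, 0.0, 0.314] rows 8.8
xyz [0.1095, -0.3816, -0.0] rot [-0.0, -0.0, 0.306] rows 9.5
xyz [0.0, -0.0, 0.158] rot [0.0, 0.0, 0.0] rows 3.8
xyz [0.0, 0.0, -0.088] rot [0.0, 0.0, 0.0] rows 2.1
xyz [0.0342, 0.3548, 0.0] rot [0.0, 0.0, -0.306] rows 8.5
xyz [0.0, -0.0, 0.088] rot [0.0, 0.0, 0.0] rows 2.1
```

Request:
carry_out(
  plan=[
    {"rot": [0,0,0.314],"xyz": [0.25,-0.18,-0.04],"grip": 0},
    {"rot": [0,0,0.314],"xyz": [0.25,-0.18,-0.04],"grip": 0},
    {"rot": [0,0,0.314],"xyz": [0.25,-0.18,-0.04],"grip": 0},
    {"rot": [0,0,0.314],"xyz": [0.25,-0.18,-0.04],"grip": 0},
    {"rot": [0,0,0.314],"xyz": [0.25,-0.18,-0.04],"grip": 0},
    {"rot": [0,0,0.314],"xyz": [0.25,-0.18,-0.04],"grip": 0},
    {"rot": [0,0,0.314],"xyz": [0.25,-0.18,-0.04],"grip": 0},
    {"rot": [0,0,0.314],"xyz": [0.25,-0.18,-0.04],"grip": 0},
  ],
  squeeze=15,
)

```text
clock: 0.92
tool_pos: [0.4173, -0.2929, 0.2505]
eef_rot: [0.998, 0.064, 0.001, -0.001]
contact_force: [0.1, -0.0, -0.0]
opening: 1.001
finger_force: 0.0
```

```bash
python3 - <<'E'
from h import *
rel((.46,-.05,.25,-.0),(.503,.142,.25,-.186))
E
```

```text
now 0.92 [ 0.4173 -0.2929  0.2505] yaw 0.127 open 1.001 F [ 0.1 -0.  -0. ] ff 0.0 q7 -0.98
xyz [0.0732, -0.2355, 0.0012] rot [-0.002, -0.003, 0.127] rows 5.9
xyz [0.043, -0.192, -0.0] rot [0.0, -0.0, 0.186] rows 4.7
```

Request:
carry_out(
  plan=[
    {"rot": [0,0,0.127],"xyz": [0.073,-0.236,0.001],"grip": 0},
    {"rot": [0,0,0.127],"xyz": [0.073,-0.236,0.001],"grip": 0},
    {"rot": [0,0,0.127],"xyz": [0.073,-0.236,0.001],"grip": 0},
    {"rot": [0,0,0.127],"xyz": [0.073,-0.236,0.001],"grip": 0},
    {"rot": [0,0,0.127],"xyz": [0.073,-0.236,0.001],"grip": 0},
    {"rot": [0,0,0.127],"xyz": [0.073,-0.236,0.001],"grip": 0},
    {"rot": [0,0,0.127],"xyz": [0.073,-0.236,0.001],"grip": 0},
  ],
)

```text
clock: 1.5
tool_pos: [0.4599, -0.046, 0.2489]
eef_rot: [1.0, 0.004, 0.001, -0.003]
contact_force: [-0.2, 0.8, -0.2]
opening: 1.0
finger_force: 0.0
```

Request:
carry_out(
  plan=[
    {"rot": [0,0,0.186],"xyz": [0.043,-0.192,0],"grip": 0},
    {"rot": [0,0,0.186],"xyz": [0.043,-0.192,0],"grip": 0},
    {"rot": [0,0,0.186],"xyz": [0.043,-0.192,0],"grip": 0},
    {"rot": [0,0,0.186],"xyz": [0.043,-0.192,0],"grip": 0},
    {"rot": [0,0,0.186],"xyz": [0.043,-0.192,0],"grip": 0},
    {"rot": [0,0,0.186],"xyz": [0.043,-0.192,0],"grip": 0},
    {"rot": [0,0,0.186],"xyz": [0.043,-0.192,0],"grip": 0},
    {"rot": [0,0,0.186],"xyz": [0.043,-0.192,0],"grip": 0},
  ],
)

```text
clock: 2.17
tool_pos: [0.5023, 0.1346, 0.2485]
eef_rot: [0.995, -0.097, -0.0, 0.001]
contact_force: [-0.5, -0.5, -0.5]
opening: 0.997
finger_force: 0.0
```

```bash
python3 - <<'E'
from h import *
rel((.503,.142,.092,-.186))
s=r.snapshot("side"); crop(s,200,100,220,165,3,"pics/s1.png")
E
```

```text
now 2.17 [0.5023 0.1346 0.2485] yaw -0.194 open 0.997 F [-0.5 -0.5 -0.5] ff 0.0 q7 -2.11
xyz [-0.0006, -0.0076, 0.1565] rot [0.001, 0.0, -0.008] rows 3.8
```

View pics/s1.png

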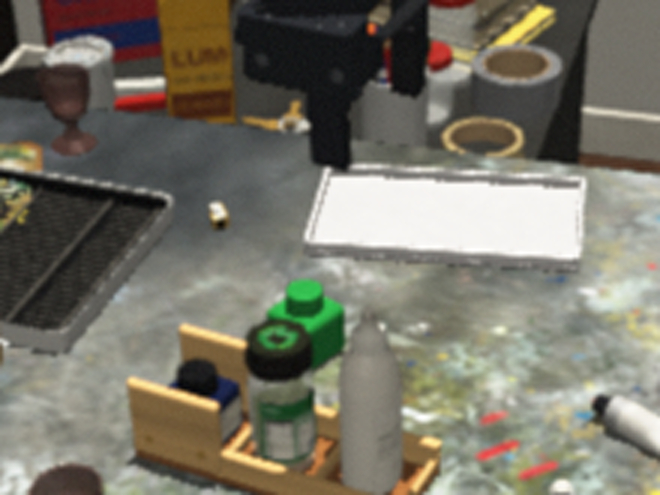

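The near finger is at px (310,155) and the far one at (335,132), both open above the squeeze bottle (nozzle ≈ (322,203)). The way down is clear.

Request:
carry_out(
  plan=[
    {"rot": [0,0,0],"xyz": [0,-0.002,0.157],"grip": 0},
    {"rot": [0,0,0],"xyz": [0,-0.002,0.157],"grip": 0},
    {"rot": [0,0,0],"xyz": [0,-0.002,0.157],"grip": 0},
    {"rot": [0,0,0],"xyz": [0,-0.002,0.157],"grip": 0},
    {"rot": [0,0,0],"xyz": [0,-0.002,0.157],"grip": 0},
    {"rot": [0,0,0],"xyz": [0,-0.002,0.157],"grip": 0},
  ],
)

```text
clock: 2.72
tool_pos: [0.5021, 0.1359, 0.0912]
eef_rot: [0.995, -0.098, -0.001, 0.001]
contact_force: [0.0, 0.3, 0.8]
opening: 0.999
finger_force: 0.0
```

Request:
carry_out(
  plan=[
    {"rot": [0,0,0],"xyz": [0,0,0],"grip": 255},
    {"rot": [0,0,0],"xyz": [0,0,0],"grip": 255},
    {"rot": [0,0,0],"xyz": [0,0,0],"grip": 255},
    {"rot": [0,0,0],"xyz": [0,0,0],"grip": 255},
    {"rot": [0,0,0],"xyz": [0,0,0],"grip": 255},
    {"rot": [0,0,0],"xyz": [0,0,0],"grip": 255},
    {"rot": [0,0,0],"xyz": [0,0,0],"grip": 255},
    {"rot": [0,0,0],"xyz": [0,0,0],"grip": 255},
  ],
  squeeze=15,
)

```text
clock: 3.38
tool_pos: [0.5031, 0.1382, 0.0919]
eef_rot: [0.995, -0.096, 0.0, -0.0]
contact_force: [0.3, 0.4, 1.4]
opening: 0.446
finger_force: 14.9
```

Request:
carry_out(
  plan=[
    {"rot": [0,0,0],"xyz": [0,0,-0.03],"grip": 255},
    {"rot": [0,0,0],"xyz": [0,0,-0.06],"grip": 255},
    {"rot": [0,0,0],"xyz": [0,0,-0.09],"grip": 255},
    {"rot": [0,0,0],"xyz": [0,0,-0.09],"grip": 255},
    {"rot": [0,0,0],"xyz": [0,0,-0.09],"grip": 255},
  ],
)

```text
clock: 3.8
tool_pos: [0.5038, 0.1382, 0.1829]
eef_rot: [0.995, -0.096, 0.002, -0.001]
contact_force: [0.3, -0.7, -0.7]
opening: 0.445
finger_force: 14.8
```

```bash
python3 - <<'E'
from h import *
rel((.471,-.213,.18,.12))
E
```

```text
now 3.8 [0.5038 0.1382 0.1829] yaw -0.193 open 0.445 F [ 0.3 -0.7 -0.7] ff 14.838921407063026 q7 -2.12
xyz [0.0352, 0.351, 0.0025] rot [-0.001, -0.003, -0.313] rows 8.5
```

Request:
carry_out(
  plan=[
    {"rot": [0,0,0],"xyz": [0.002,0.018,0],"grip": 255},
    {"rot": [0,0,0],"xyz": [0.005,0.045,0],"grip": 255},
    {"rot": [0,0,0],"xyz": [0.007,0.072,0],"grip": 255},
    {"rot": [0,0,0],"xyz": [0.01,0.1,0],"grip": 255},
    {"rot": [0,0,0],"xyz": [0.013,0.128,0],"grip": 255},
    {"rot": [0,0,0],"xyz": [0.016,0.156,0],"grip": 255},
    {"rot": [0,0,0],"xyz": [0.018,0.184,0],"grip": 255},
    {"rot": [0,0,0],"xyz": [0.02,0.2,0],"grip": 255},
  ],
)

```text
clock: 4.47
tool_pos: [0.4818, -0.0658, 0.1801]
eef_rot: [0.995, -0.098, -0.002, 0.001]
contact_force: [0.8, -1.3, -0.7]
opening: 0.445
finger_force: 14.8
```

Request:
carry_out(
  plan=[
    {"rot": [0,0,-0.06],"xyz": [0.003,0.03,0],"grip": 255},
    {"rot": [0,0,-0.12],"xyz": [0.006,0.06,0],"grip": 255},
    {"rot": [0,0,-0.18],"xyz": [0.009,0.09,0],"grip": 255},
    {"rot": [0,0,-0.25],"xyz": [0.012,0.12,0],"grip": 255},
    {"rot": [0,0,-0.31],"xyz": [0.015,0.142,0],"grip": 255},
    {"rot": [0,0,-0.31],"xyz": [0.015,0.151,0],"grip": 255},
    {"rot": [0,0,-0.31],"xyz": [0.015,0.151,0],"grip": 255},
    {"rot": [0,0,-0.31],"xyz": [0.015,0.151,0],"grip": 255},
  ],
)

```text
clock: 5.13
tool_pos: [0.4694, -0.2118, 0.1808]
eef_rot: [0.998, 0.058, -0.001, -0.001]
contact_force: [-0.4, 0.7, -0.9]
opening: 0.444
finger_force: 14.8
```

```bash
python3 - <<'E'
from h import *
rel((.471,-.213,.092,.12))
s=r.snapshot("side"); crop(s,240,90,200,150,3,"pics/s2.png")
E
```

```text
now 5.13 [ 0.4694 -0.2118  0.1808] yaw 0.116 open 0.444 F [-0.4  0.7 -0.9] ff 14.839836311002728 q7 -1.28
xyz [0.0016, 0.0015, 0.0888] rot [-0.002, 0.001, -0.004] rows 2.1
```

View pics/s2.png

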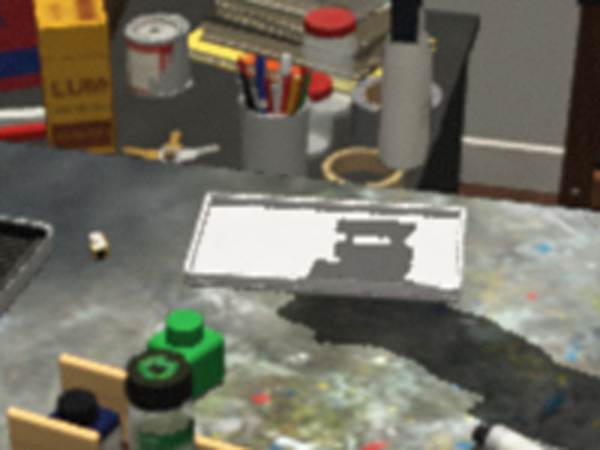

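The bottle hangs upright at px ≈ (375,140), above the right half of the tray.

Request:
carry_out(
  plan=[
    {"rot": [0,0,0],"xyz": [0,0,0.03],"grip": 255},
    {"rot": [0,0,0],"xyz": [0,0,0.06],"grip": 255},
    {"rot": [0,0,0],"xyz": [0,0,0.078],"grip": 255},
    {"rot": [0,0,0],"xyz": [0,0,0.083],"grip": 255},
    {"rot": [0,0,0],"xyz": [0,0,0.087],"grip": 255},
    {"rot": [0,0,0],"xyz": [0,0,0.088],"grip": 255},
    {"rot": [0,0,0],"xyz": [0,0,0.088],"grip": 255},
    {"rot": [0,0,0],"xyz": [0,0,0.088],"grip": 255},
  ],
)

```text
clock: 5.85
tool_pos: [0.4708, -0.2132, 0.0947]
eef_rot: [0.998, 0.058, 0.001, 0.0]
contact_force: [-0.3, -0.7, -1.1]
opening: 0.45
finger_force: 14.8
```

Request:
carry_out(
  plan=[
    {"rot": [0,0,0],"xyz": [0,0,0.001],"grip": 255},
    {"rot": [0,0,0],"xyz": [0,0,0.002],"grip": 255},
    {"rot": [0,0,0],"xyz": [0,0,0.003],"grip": 255},
    {"rot": [0,0,0],"xyz": [0,0,0.003],"grip": 255},
    {"rot": [0,0,0],"xyz": [0,0,0.003],"grip": 255},
  ],
)

```text
clock: 6.27
tool_pos: [0.4699, -0.2133, 0.0908]
eef_rot: [0.998, 0.058, 0.0, 0.0]
contact_force: [-0.5, -0.1, -1.4]
opening: 0.446
finger_force: 14.8
```

Request:
carry_out(
  plan=[
    {"rot": [0,0,0],"xyz": [0,0,0.001],"grip": 255},
    {"rot": [0,0,0],"xyz": [0,0,0.0015],"grip": 255},
    {"rot": [0,0,0],"xyz": [0,0,0.0015],"grip": 255},
  ],
)

```text
clock: 6.52
tool_pos: [0.4706, -0.2131, 0.0898]
eef_rot: [0.998, 0.058, 0.001, 0.0]
contact_force: [-0.5, 1.3, 5.0]
opening: 0.446
finger_force: 14.9
```

Request:
carry_out(
  plan=[
    {"rot": [0,0,0],"xyz": [0,0,0],"grip": 60},
    {"rot": [0,0,0],"xyz": [0,0,0],"grip": 0},
    {"rot": [0,0,0],"xyz": [0,0,0],"grip": 0},
    {"rot": [0,0,0],"xyz": [0,0,0],"grip": 0},
    {"rot": [0,0,0],"xyz": [0,0,0],"grip": 0},
    {"rot": [0,0,0],"xyz": [0,0,0],"grip": 0},
    {"rot": [0,0,0],"xyz": [0,0,0],"grip": 0},
  ],
)

```text
clock: 7.1
tool_pos: [0.4699, -0.2132, 0.0892]
eef_rot: [0.998, 0.058, -0.0, 0.0]
contact_force: [0.3, -0.3, -0.8]
opening: 0.949
finger_force: 0.0
```

Request:
carry_out(
  plan=[
    {"rot": [0,0,0],"xyz": [0,0,-0.04],"grip": 0},
    {"rot": [0,0,0],"xyz": [0,0,-0.08],"grip": 0},
    {"rot": [0,0,0],"xyz": [0,0,-0.11],"grip": 0},
    {"rot": [0,0,0],"xyz": [0,0,-0.11],"grip": 0},
    {"rot": [0,0,0],"xyz": [0,0,-0.11],"grip": 0},
  ],
)

```text
clock: 7.52
tool_pos: [0.4709, -0.2137, 0.2007]
eef_rot: [0.998, 0.058, 0.002, 0.001]
contact_force: [-0.4, 0.2, -0.8]
opening: 0.999
finger_force: 0.0
```

```bash
python3 - <<'E'
from h import *
rel((.52,-.02,.2,-.186),(.568,.131,.2,-.186),(.568,.131,.061,-.186))
E
```

```text
now 7.52 [ 0.4709 -0.2137  0.2007] yaw 0.117 open 0.999 F [-0.4  0.2 -0.8] ff 0.0 q7 -1.27
xyz [0.0712, -0.1867, 0.0006] rot [0.001, -0.004, 0.303] rows 4.8
xyz [0.0192, -0.1573, -0.0] rot [0.0, 0.0, 0.0] rows 3.8
xyz [0.0, -0.0, 0.139] rot [0.0, 0.0, 0.0] rows 3.3
```

Request:
carry_out(
  plan=[
    {"rot": [0,0,0.303],"xyz": [0.071,-0.187,0],"grip": 0},
    {"rot": [0,0,0.303],"xyz": [0.071,-0.187,0],"grip": 0},
    {"rot": [0,0,0.303],"xyz": [0.071,-0.187,0],"grip": 0},
    {"rot": [0,0,0.303],"xyz": [0.071,-0.187,0],"grip": 0},
    {"rot": [0,0,0.303],"xyz": [0.071,-0.187,0],"grip": 0},
    {"rot": [0,0,0.303],"xyz": [0.071,-0.187,0],"grip": 0},
  ],
)

```text
clock: 8.02
tool_pos: [0.5194, -0.0095, 0.1976]
eef_rot: [0.996, -0.087, -0.001, -0.003]
contact_force: [0.6, 0.5, 0.1]
opening: 0.996
finger_force: 0.0
```

Request:
carry_out(
  plan=[
    {"rot": [0,0,0],"xyz": [0.019,-0.157,0],"grip": 0},
    {"rot": [0,0,0],"xyz": [0.019,-0.157,0],"grip": 0},
    {"rot": [0,0,0],"xyz": [0.019,-0.157,0],"grip": 0},
    {"rot": [0,0,0],"xyz": [0.019,-0.157,0],"grip": 0},
    {"rot": [0,0,0],"xyz": [0.019,-0.157,0],"grip": 0},
    {"rot": [0,0,0],"xyz": [0.019,-0.157,0],"grip": 0},
    {"rot": [0,0,0],"xyz": [0.019,-0.157,0],"grip": 0},
  ],
)

```text
clock: 8.6
tool_pos: [0.5652, 0.1299, 0.1977]
eef_rot: [0.996, -0.093, -0.001, 0.001]
contact_force: [-0.3, -1.0, -0.9]
opening: 1.0
finger_force: 0.0
```

```bash
python3 - <<'E'
from h import *
rel((.568,.131,.061,-.186))
s=r.snapshot("side"); crop(s,220,80,200,150,3,"pics/s3.png")
E
```

```text
now 8.6 [0.5652 0.1299 0.1977] yaw -0.187 open 1.0 F [-0.3 -1.  -0.9] ff 0.0 q7 -2.09
xyz [0.0029, -0.002, 0.1366] rot [0.003, 0.003, -0.001] rows 3.3
```

View pics/s3.png

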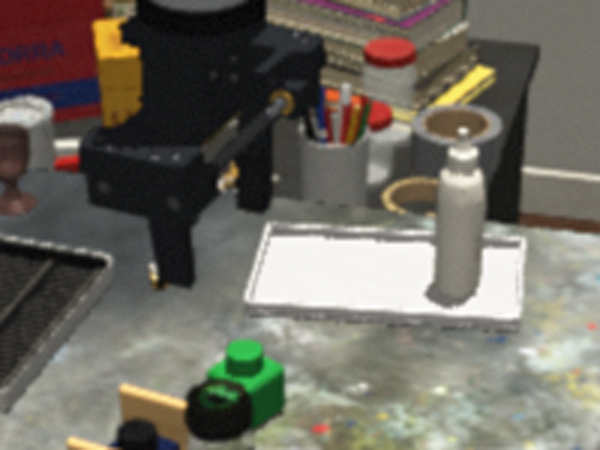

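The squeeze bottle stands upright on the right half of the tray (base ≈ px (372,177)). The gripper is above the jar (cap ≈ (292,216)).

Request:
carry_out(
  plan=[
    {"rot": [0,0,0],"xyz": [0.002,-0.001,0.136],"grip": 0},
    {"rot": [0,0,0],"xyz": [0.002,-0.001,0.136],"grip": 0},
    {"rot": [0,0,0],"xyz": [0.002,-0.001,0.136],"grip": 0},
    {"rot": [0,0,0],"xyz": [0.002,-0.001,0.136],"grip": 0},
    {"rot": [0,0,0],"xyz": [0.002,-0.001,0.136],"grip": 0},
    {"rot": [0,0,0],"xyz": [0.002,-0.001,0.136],"grip": 0},
  ],
)

```text
clock: 9.15
tool_pos: [0.5689, 0.1309, 0.0639]
eef_rot: [0.996, -0.094, 0.0, 0.0]
contact_force: [0.8, 1.2, 0.5]
opening: 1.001
finger_force: 0.0
```

Request:
carry_out(
  plan=[
    {"rot": [0,0,0],"xyz": [0,0,0],"grip": 255},
    {"rot": [0,0,0],"xyz": [0,0,0],"grip": 255},
    {"rot": [0,0,0],"xyz": [0,0,0],"grip": 255},
    {"rot": [0,0,0],"xyz": [0,0,0],"grip": 255},
    {"rot": [0,0,0],"xyz": [0,0,0],"grip": 255},
    {"rot": [0,0,0],"xyz": [0,0,0],"grip": 255},
    {"rot": [0,0,0],"xyz": [0,0,0],"grip": 255},
    {"rot": [0,0,0],"xyz": [0,0,0],"grip": 255},
  ],
  squeeze=15,
)

```text
clock: 9.82
tool_pos: [0.5688, 0.1324, 0.0635]
eef_rot: [0.996, -0.093, 0.0, -0.0]
contact_force: [-0.1, 1.2, 1.6]
opening: 0.505
finger_force: 14.9
```

Request:
carry_out(
  plan=[
    {"rot": [0,0,0],"xyz": [0,0,-0.03],"grip": 255},
    {"rot": [0,0,0],"xyz": [0,0,-0.06],"grip": 255},
    {"rot": [0,0,0],"xyz": [0,0,-0.09],"grip": 255},
    {"rot": [0,0,0],"xyz": [0,0,-0.11],"grip": 255},
    {"rot": [0,0,0],"xyz": [0,0,-0.11],"grip": 255},
    {"rot": [0,0,0],"xyz": [0,0,-0.11],"grip": 255},
  ],
)

```text
clock: 10.32
tool_pos: [0.5689, 0.1322, 0.1738]
eef_rot: [0.996, -0.093, 0.001, -0.0]
contact_force: [-0.1, -0.2, -1.3]
opening: 0.51
finger_force: 14.9
```

```bash
python3 - <<'E'
from h import *
rel((.581,-.2,.17,.12))
E
```

```text
now 10.32 [0.5689 0.1322 0.1738] yaw -0.186 open 0.51 F [-0.1 -0.2 -1.3] ff 14.929453041404486 q7 -2.1
xyz [0.0734, 0.3242, 0.0037] rot [-0.0, -0.002, -0.306] rows 8.0
```

Request:
carry_out(
  plan=[
    {"rot": [0,0,0],"xyz": [0.004,0.018,0],"grip": 255},
    {"rot": [0,0,0],"xyz": [0.01,0.045,0],"grip": 255},
    {"rot": [0,0,0],"xyz": [0.016,0.072,0],"grip": 255},
    {"rot": [0,0,0],"xyz": [0.023,0.1,0],"grip": 255},
    {"rot": [0,0,0],"xyz": [0.029,0.128,0],"grip": 255},
    {"rot": [0,0,0],"xyz": [0.035,0.156,0],"grip": 255},
    {"rot": [0,0,0],"xyz": [0.041,0.184,0],"grip": 255},
    {"rot": [0,0,0],"xyz": [0.045,0.2,0],"grip": 255},
  ],
)

```text
clock: 10.98
tool_pos: [0.5736, -0.0773, 0.171]
eef_rot: [0.995, -0.095, -0.002, 0.001]
contact_force: [0.6, 0.2, -0.9]
opening: 0.508
finger_force: 14.9
```

Request:
carry_out(
  plan=[
    {"rot": [0,0,-0.06],"xyz": [0.006,0.027,0],"grip": 255},
    {"rot": [0,0,-0.12],"xyz": [0.012,0.054,0],"grip": 255},
    {"rot": [0,0,-0.18],"xyz": [0.018,0.081,0],"grip": 255},
    {"rot": [0,0,-0.25],"xyz": [0.024,0.105,0],"grip": 255},
    {"rot": [0,0,-0.306],"xyz": [0.028,0.12,0],"grip": 255},
    {"rot": [0,0,-0.306],"xyz": [0.028,0.124,0],"grip": 255},
    {"rot": [0,0,-0.306],"xyz": [0.028,0.124,0],"grip": 255},
    {"rot": [0,0,-0.306],"xyz": [0.028,0.124,0],"grip": 255},
  ],
)

```text
clock: 11.65
tool_pos: [0.5796, -0.1979, 0.172]
eef_rot: [0.998, 0.06, -0.001, -0.001]
contact_force: [0.4, 0.3, -1.1]
opening: 0.507
finger_force: 14.9
```

Request:
carry_out(
  plan=[
    {"rot": [0,0,0],"xyz": [0,0,0.03],"grip": 255},
    {"rot": [0,0,0],"xyz": [0,0,0.06],"grip": 255},
    {"rot": [0,0,0],"xyz": [0,0,0.09],"grip": 255},
    {"rot": [0,0,0],"xyz": [0,0,0.1],"grip": 255},
    {"rot": [0,0,0],"xyz": [0,0,0.106],"grip": 255},
    {"rot": [0,0,0],"xyz": [0,0,0.106],"grip": 255},
    {"rot": [0,0,0],"xyz": [0,0,0.106],"grip": 255},
    {"rot": [0,0,0],"xyz": [0,0,0.106],"grip": 255},
  ],
)

```text
clock: 12.32
tool_pos: [0.5817, -0.1997, 0.0689]
eef_rot: [0.998, 0.06, 0.002, 0.0]
contact_force: [0.8, -0.6, -0.3]
opening: 0.506
finger_force: 14.9
```

```bash
python3 - <<'E'
from h import *
rel((.581,-.2,.062,.12))
E
```

```text
now 12.32 [ 0.5817 -0.1997  0.0689] yaw 0.12 open 0.506 F [ 0.8 -0.6 -0.3] ff 14.92838742211461 q7 -1.38
xyz [-0.0007, 0.0002, 0.0069] rot [0.001, -0.003, -0.0] rows 0.2
```

Request:
carry_out(
  plan=[
    {"rot": [0,0,0],"xyz": [0,0,0.002],"grip": 255},
    {"rot": [0,0,0],"xyz": [0,0,0.003],"grip": 255},
    {"rot": [0,0,0],"xyz": [0,0,0.004],"grip": 255},
    {"rot": [0,0,0],"xyz": [0,0,0.005],"grip": 255},
    {"rot": [0,0,0],"xyz": [0,0,0.005],"grip": 255},
    {"rot": [0,0,0],"xyz": [0,0,0.005],"grip": 255},
  ],
)

```text
clock: 12.82
tool_pos: [0.5802, -0.1998, 0.0622]
eef_rot: [0.998, 0.06, -0.0, 0.0]
contact_force: [-0.6, -0.5, -1.1]
opening: 0.502
finger_force: 14.9
```

Request:
carry_out(
  plan=[
    {"rot": [0,0,0],"xyz": [0,0,0.001],"grip": 255},
    {"rot": [0,0,0],"xyz": [0,0,0.001],"grip": 255},
  ],
)

```text
clock: 12.98
tool_pos: [0.5807, -0.1997, 0.0615]
eef_rot: [0.998, 0.06, 0.0, 0.0]
contact_force: [0.1, -0.3, 0.9]
opening: 0.504
finger_force: 14.9
```

Request:
carry_out(
  plan=[
    {"rot": [0,0,0],"xyz": [0,0,0],"grip": 60},
    {"rot": [0,0,0],"xyz": [0,0,0],"grip": 0},
    {"rot": [0,0,0],"xyz": [0,0,0],"grip": 0},
    {"rot": [0,0,0],"xyz": [0,0,0],"grip": 0},
    {"rot": [0,0,0],"xyz": [0,0,0],"grip": 0},
    {"rot": [0,0,0],"xyz": [0,0,0],"grip": 0},
    {"rot": [0,0,0],"xyz": [0,0,0],"grip": 0},
  ],
)

```text
clock: 13.57
tool_pos: [0.5803, -0.1998, 0.0612]
eef_rot: [0.998, 0.06, 0.0, 0.0]
contact_force: [0.7, -0.4, -0.1]
opening: 0.995
finger_force: 0.0
```

Request:
carry_out(
  plan=[
    {"rot": [0,0,0],"xyz": [0,0,-0.04],"grip": 0},
    {"rot": [0,0,0],"xyz": [0,0,-0.08],"grip": 0},
    {"rot": [0,0,0],"xyz": [0,0,-0.12],"grip": 0},
    {"rot": [0,0,0],"xyz": [0,0,-0.14],"grip": 0},
    {"rot": [0,0,0],"xyz": [0,0,-0.14],"grip": 0},
    {"rot": [0,0,0],"xyz": [0,0,-0.14],"grip": 0},
  ],
)

```text
clock: 14.07
tool_pos: [0.5808, -0.2, 0.2024]
eef_rot: [0.998, 0.06, 0.001, 0.0]
contact_force: [0.1, 0.2, -0.0]
opening: 1.002
finger_force: 0.0
```

```bash
python3 - <<'E'
from h import *
rel((.58,-.05,.2,1.385),(.633,.121,.15,1.385),(.633,.121,.022,1.385))
t=r.snapshot("top");s=r.snapshot("side")
a=cv2.resize(t[170:290,260:480],None,fx=3,fy=3,interpolation=cv2.INTER_CUBIC); cv2.imwrite("pics/t4.png",a[:,:,::-1])
crop(s,200,100,220,165,3,"pics/s4.png")
E
```

```text
now 14.07 [ 0.5808 -0.2     0.2024] yaw 0.12 open 1.002 F [ 0.1  0.2 -0. ] ff 0.0 q7 -1.34
xyz [0.0171, -0.149, 0.0022] rot [0.002, -0.001, -1.265] rows 3.6
xyz [0.1778, 0.0205, 0.05] rot [0.0, 0.0, 0.0] rows 4.5
xyz [0.0, -0.0, 0.128] rot [0.0, 0.0, 0.0] rows 3.1
```

View pics/s4.png

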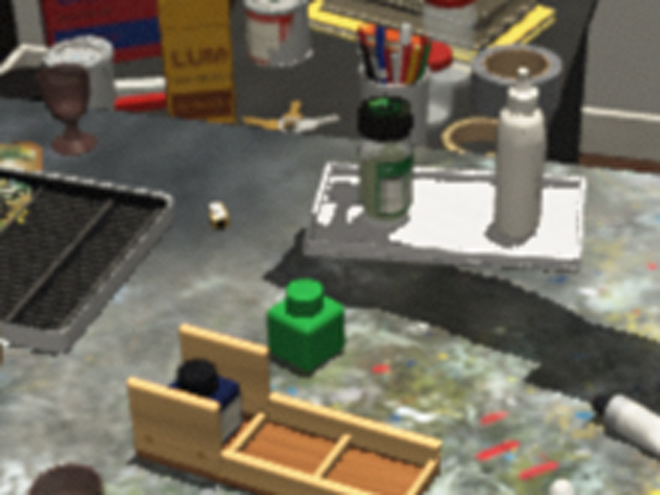

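Jar (base ≈ px (328,170)) and squeeze bottle (≈ (372,177)) both stand upright in the tray. The square ink is untouched between the cheeks.

Request:
carry_out(
  plan=[
    {"rot": [0,0,-0.12],"xyz": [0.002,-0.02,0],"grip": 0},
    {"rot": [0,0,-0.24],"xyz": [0.005,-0.04,0],"grip": 0},
    {"rot": [0,0,-0.36],"xyz": [0.008,-0.06,0],"grip": 0},
    {"rot": [0,0,-0.48],"xyz": [0.011,-0.08,0],"grip": 0},
    {"rot": [0,0,-0.6],"xyz": [0.014,-0.1,0],"grip": 0},
    {"rot": [0,0,-0.72],"xyz": [0.016,-0.12,0],"grip": 0},
    {"rot": [0,0,-0.84],"xyz": [0.017,-0.14,0],"grip": 0},
    {"rot": [0,0,-0.9],"xyz": [0.017,-0.149,0],"grip": 0},
  ],
)

```text
clock: 14.83
tool_pos: [0.5779, -0.046, 0.1993]
eef_rot: [0.87, 0.492, -0.001, -0.002]
contact_force: [-0.4, -0.1, -0.2]
opening: 1.002
finger_force: 0.0
```

```bash
python3 - <<'E'
from h import *
rel((.633,.121,.15,1.35))
t=r.snapshot("top"); crop(t,270,170,70,70,8,"pics/t5.png")
E
```

```text
now 14.83 [ 0.5779 -0.046   0.1993] yaw 1.029 open 1.002 F [-0.4 -0.1 -0.2] ff 0.0 q7 -0.88
xyz [0.1715, -0.0386, 0.0495] rot [-0.005, -0.001, -0.321] rows 4.4
```

View pics/t5.png

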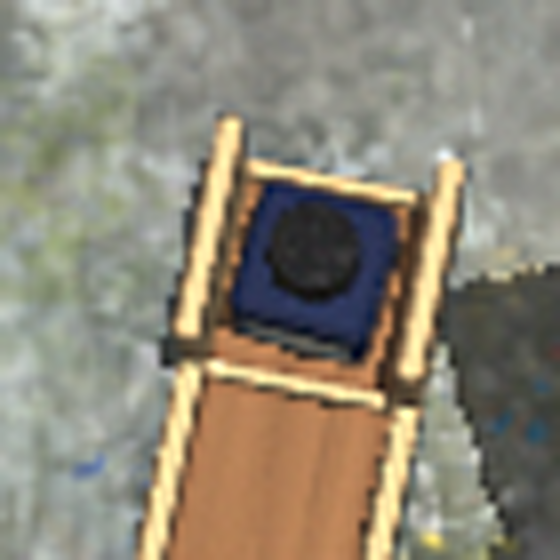

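The square's cap is at px (309.5,201.3). The front rail midpoint is ≈ (306.9,218) and the far rail midpoint ≈ (311.4,192.8). The bay between the cheeks is clear.

Request:
carry_out(
  plan=[
    {"rot": [0,0,-0.1],"xyz": [0.04,-0.009,0.01],"grip": 0},
    {"rot": [0,0,-0.2],"xyz": [0.08,-0.018,0.02],"grip": 0},
    {"rot": [0,0,-0.321],"xyz": [0.12,-0.027,0.035],"grip": 0},
    {"rot": [0,0,-0.321],"xyz": [0.15,-0.034,0.05],"grip": 0},
    {"rot": [0,0,-0.321],"xyz": [0.172,-0.039,0.05],"grip": 0},
    {"rot": [0,0,-0.321],"xyz": [0.172,-0.039,0.05],"grip": 0},
    {"rot": [0,0,-0.321],"xyz": [0.172,-0.039,0.05],"grip": 0},
    {"rot": [0,0,-0.321],"xyz": [0.172,-0.039,0.05],"grip": 0},
  ],
)

```text
clock: 15.55
tool_pos: [0.6356, 0.1149, 0.15]
eef_rot: [0.784, 0.62, -0.002, 0.0]
contact_force: [-0.1, -0.7, -0.6]
opening: 1.002
finger_force: 0.0
```

```bash
python3 - <<'E'
from h import *
a=onz("top",306.9,218,.016);b=onz("top",311.4,192.8,.016); print("bay",((a+b)/2).round(4),np.linalg.norm(a-b),np.arctan2(*(b-a)[[1,0]]))
rel((.633,.121,.022,1.35))
E
```

```text
bay [0.6336 0.1243 0.016 ] 0.06699207400040447 -0.16041551477675967
now 15.55 [0.6356 0.1149 0.15  ] yaw 1.339 open 1.002 F [-0.1 -0.7 -0.6] ff 0.0 q7 -0.86
xyz [0.0058, -0.0037, 0.128] rot [-0.001, 0.003, -0.011] rows 3.1
```

Request:
carry_out(
  plan=[
    {"rot": [0,0,0],"xyz": [0.004,-0.002,0.03],"grip": 0},
    {"rot": [0,0,0],"xyz": [0.004,-0.002,0.06],"grip": 0},
    {"rot": [0,0,0],"xyz": [0.004,-0.002,0.06],"grip": 0},
    {"rot": [0,0,0],"xyz": [0.004,-0.002,0.06],"grip": 0},
    {"rot": [0,0,0],"xyz": [0.004,-0.002,0.06],"grip": 0},
  ],
)

```text
clock: 15.97
tool_pos: [0.636, 0.1202, 0.0925]
eef_rot: [0.784, 0.62, 0.0, 0.001]
contact_force: [0.3, 0.9, 0.1]
opening: 0.997
finger_force: 0.0
```

```bash
python3 - <<'E'
from h import *
rel((.633,.1225,.022,1.35))
E
```

```text
now 15.97 [0.636  0.1202 0.0925] yaw 1.339 open 0.997 F [0.3 0.9 0.1] ff 0.0 q7 -0.91
xyz [0.0016, -0.0036, 0.0705] rot [0.002, 0.0, -0.011] rows 1.7
```

Request:
carry_out(
  plan=[
    {"rot": [0,0,0],"xyz": [0.001,-0.003,0.02],"grip": 0},
    {"rot": [0,0,0],"xyz": [0.001,-0.003,0.04],"grip": 0},
    {"rot": [0,0,0],"xyz": [0.001,-0.003,0.06],"grip": 0},
    {"rot": [0,0,0],"xyz": [0.001,-0.003,0.068],"grip": 0},
    {"rot": [0,0,0],"xyz": [0.001,-0.003,0.069],"grip": 0},
    {"rot": [0,0,0],"xyz": [0.001,-0.003,0.069],"grip": 0},
    {"rot": [0,0,0],"xyz": [0.001,-0.003,0.069],"grip": 0},
  ],
)

```text
clock: 16.55
tool_pos: [0.6338, 0.1235, 0.024]
eef_rot: [0.784, 0.621, 0.001, 0.001]
contact_force: [0.2, -0.4, -1.2]
opening: 0.997
finger_force: 0.0
```

Request:
carry_out(
  plan=[
    {"rot": [0,0,0],"xyz": [0,0,0],"grip": 255},
    {"rot": [0,0,0],"xyz": [0,0,0],"grip": 255},
    {"rot": [0,0,0],"xyz": [0,0,0],"grip": 255},
    {"rot": [0,0,0],"xyz": [0,0,0],"grip": 255},
    {"rot": [0,0,0],"xyz": [0,0,0],"grip": 255},
    {"rot": [0,0,0],"xyz": [0,0,0],"grip": 255},
    {"rot": [0,0,0],"xyz": [0,0,0],"grip": 255},
    {"rot": [0,0,0],"xyz": [0,0,0],"grip": 255},
  ],
  squeeze=15,
)

```text
clock: 17.22
tool_pos: [0.6324, 0.1232, 0.0222]
eef_rot: [0.784, 0.621, -0.0, 0.0]
contact_force: [-0.3, -0.4, -0.3]
opening: 0.418
finger_force: 0.0
```

```bash
python3 - <<'E'
from h import *
rel()
s=r.snapshot("side");t=r.snapshot("top")
a=cv2.resize(s[140:290,200:300],None,fx=4,fy=4,interpolation=cv2.INTER_CUBIC)
b=cv2.resize(t[160:310,260:360],None,fx=4,fy=4,interpolation=cv2.INTER_CUBIC)
cv2.imwrite("pics/x6.png",np.hstack([a,b])[:,:,::-1])
E
```

```text
now 17.22 [0.6324 0.1232 0.0222] yaw 1.341 open 0.418 F [-0.3 -0.4 -0.3] ff 0.0 q7 -0.96
```

View pics/x6.png

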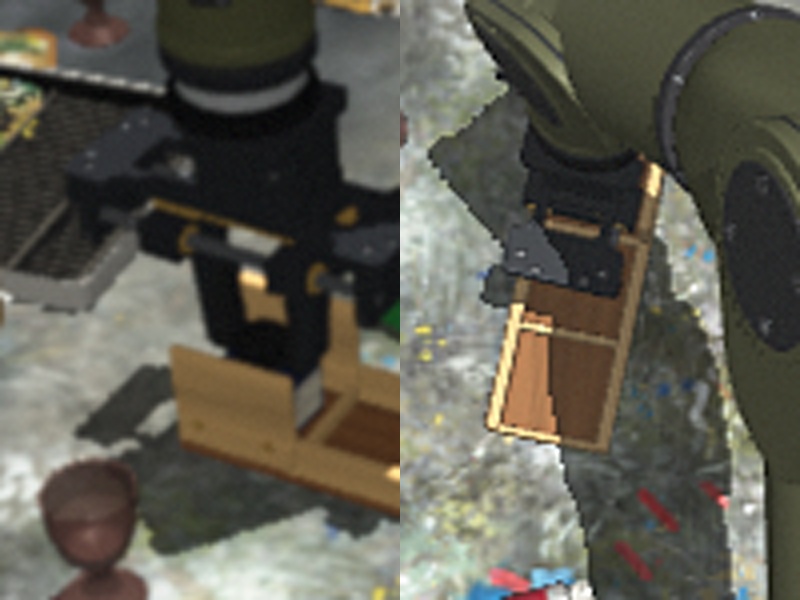

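In the side view (left) the fingers straddle the square ink: cap ≈ crop (270,340), label face ≈ (310,400). The reading shows no grip force yet, so I'll hold the close a little longer.

Request:
carry_out(
  plan=[
    {"rot": [0,0,0],"xyz": [0,0,0],"grip": 255},
    {"rot": [0,0,0],"xyz": [0,0,0],"grip": 255},
  ],
)

```text
clock: 17.48
tool_pos: [0.6326, 0.1231, 0.0222]
eef_rot: [0.784, 0.621, 0.0, 0.0]
contact_force: [0.0, -0.3, 0.4]
opening: 0.313
finger_force: 14.9
```

```bash
python3 - <<'E'
from h import *
s=r.snapshot("side").copy()
st=r.get_state(); p=st["tool_pos"]; A=R.from_quat(st["eef_rot"]).as_matrix()
k=8;u0,v0=225,185
c=cv2.resize(s[v0:v0+75,u0:u0+70],None,fx=k,fy=k,interpolation=cv2.INTER_CUBIC).copy()
for q,col in((p,(255,0,0)),(p+A[:,1]*.015,(255,255,0)),(p-A[:,1]*.015,(255,255,0)),(p-A[:,2]*.019,(0,255,255))):
    a,b=proj("side",q); cv2.circle(c,(int((a-u0)*k),int((b-v0)*k)),4,col,-1)
cv2.imwrite("pics/x7.png",c[:,:,::-1]); rel()
E
```

```text
now 17.53 [0.6326 0.1232 0.0222] yaw 1.341 open 0.315 F [ 0.3  0.4 -1.1] ff 14.90498136743554 q7 -0.96
```

View pics/x7.png

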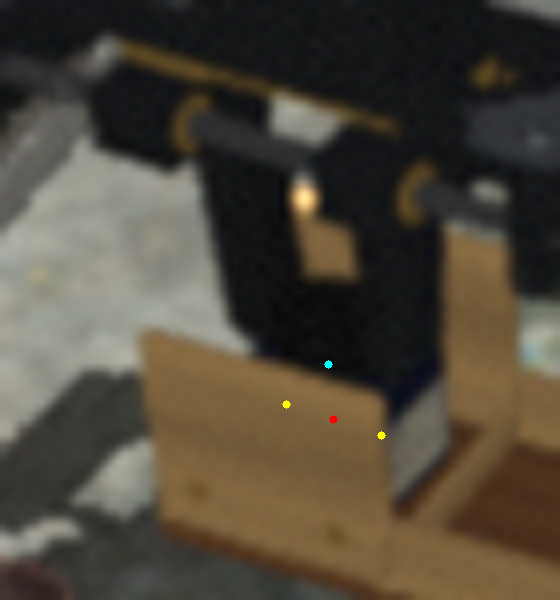

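The picture shows the fingertips sitting just above the blue body and closed on the 30 mm cap, at about crop (330,370). The true tips are evidently ~25 mm above the reported TCP. The bottle is level and a cap grip will do, so I lift gently and check.

Request:
carry_out(
  plan=[
    {"rot": [0,0,0],"xyz": [0,0,-0.005],"grip": 255},
    {"rot": [0,0,0],"xyz": [0,0,-0.015],"grip": 255},
    {"rot": [0,0,0],"xyz": [0,0,-0.035],"grip": 255},
    {"rot": [0,0,0],"xyz": [0,0,-0.06],"grip": 255},
    {"rot": [0,0,0],"xyz": [0,0,-0.085],"grip": 255},
    {"rot": [0,0,0],"xyz": [0,0,-0.1],"grip": 255},
    {"rot": [0,0,0],"xyz": [0,0,-0.1],"grip": 255},
    {"rot": [0,0,0],"xyz": [0,0,-0.1],"grip": 255},
  ],
  squeeze=20,
)

```text
clock: 18.2
tool_pos: [0.6328, 0.1233, 0.1233]
eef_rot: [0.784, 0.621, 0.001, 0.0]
contact_force: [-0.1, -0.5, -1.3]
opening: 0.313
finger_force: 19.8
```

```bash
python3 - <<'E'
from h import *
rel((.542,.371,.12,1.35),(.542,.371,.0212,1.35))
s=r.snapshot("side").copy()
p=r.get_state()["tool_pos"]
k=6;u0,v0=220,120
c=cv2.resize(s[v0:v0+95,u0:u0+90],None,fx=k,fy=k,interpolation=cv2.INTER_CUBIC).copy()
for q,col in((p,(255,0,0)),(p+[0,0,-.0162],(0,255,0))):
    a,b=proj("side",q); cv2.circle(c,(int((a-u0)*k),int((b-v0)*k)),4,col,-1)
cv2.imwrite("pics/x8.png",c[:,:,::-1])
E
```

```text
now 18.2 [0.6328 0.1233 0.1233] yaw 1.341 open 0.313 F [-0.1 -0.5 -1.3] ff 19.848899174976395 q7 -0.9
xyz [0.2205, -0.1449, 0.0032] rot [0.002, -0.001, -0.009] rows 6.3
xyz [0.0, -0.0, 0.0988] rot [0.0, 0.0, 0.0] rows 2.4
```

View pics/x8.png

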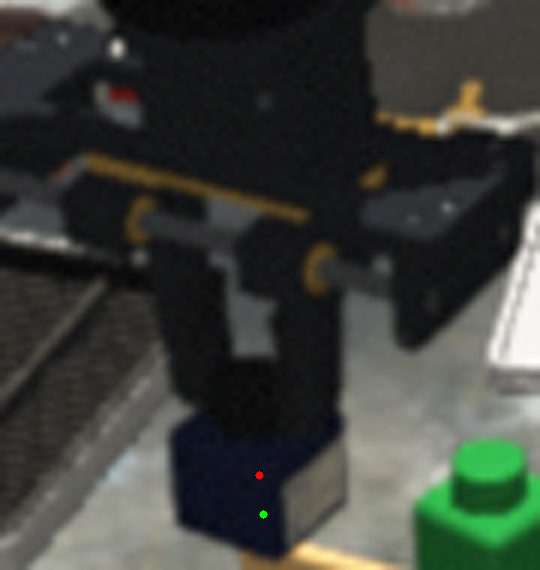

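The square hangs upright by its cap, tool offset as expected: base centre ≈ crop (264,510) against the projected green dot (263,515).

Request:
carry_out(
  plan=[
    {"rot": [0,0,0],"xyz": [0.013,-0.009,0],"grip": 255},
    {"rot": [0,0,0],"xyz": [0.033,-0.022,0],"grip": 255},
    {"rot": [0,0,0],"xyz": [0.055,-0.036,0],"grip": 255},
    {"rot": [0,0,0],"xyz": [0.08,-0.053,0],"grip": 255},
    {"rot": [0,0,0],"xyz": [0.105,-0.069,0],"grip": 255},
    {"rot": [0,0,0],"xyz": [0.13,-0.085,0],"grip": 255},
    {"rot": [0,0,0],"xyz": [0.155,-0.102,0],"grip": 255},
    {"rot": [0,0,0],"xyz": [0.18,-0.118,0],"grip": 255},
  ],
)

```text
clock: 18.92
tool_pos: [0.5567, 0.3258, 0.1203]
eef_rot: [0.783, 0.621, -0.002, -0.0]
contact_force: [-0.3, -0.6, -0.8]
opening: 0.316
finger_force: 19.8
```

Request:
carry_out(
  plan=[
    {"rot": [0,0,0],"xyz": [0.02,-0.014,0],"grip": 255},
    {"rot": [0,0,0],"xyz": [0.035,-0.023,0],"grip": 255},
    {"rot": [0,0,0],"xyz": [0.04,-0.027,0],"grip": 255},
    {"rot": [0,0,0],"xyz": [0.04,-0.027,0],"grip": 255},
    {"rot": [0,0,0],"xyz": [0.04,-0.027,0],"grip": 255},
    {"rot": [0,0,0],"xyz": [0.04,-0.027,0],"grip": 255},
  ],
)

```text
clock: 19.42
tool_pos: [0.5424, 0.3676, 0.1215]
eef_rot: [0.784, 0.62, -0.001, 0.001]
contact_force: [-0.3, -0.8, -1.8]
opening: 0.312
finger_force: 19.8
```

```bash
python3 - <<'E'
from h import *
rel((.542,.371,.0212,1.35))
s=r.snapshot("side"); hsv=cv2.cvtColor(s,cv2.COLOR_RGB2HSV)
t=r.snapshot("top")
m=np.zeros(s.shape[:2],bool); m[300:370,220:320]=((hsv[...,0]<20)&(hsv[...,1]>90)&(hsv[...,2]>120))[300:370,220:320]
pts=np.argwhere(m)[:,::-1].astype(np.float32); (c,ax,an)=cv2.fitEllipse(cv2.convexHull(pts)); print(c,ax,onz("side",*c,.005))
E
```

```text
now 19.42 [0.5424 0.3676 0.1215] yaw 1.338 open 0.312 F [-0.3 -0.8 -1.8] ff 19.84998724554316 q7 -1.26
xyz [0.0035, -0.0013, 0.1002] rot [0.001, 0.003, -0.012] rows 2.4
(282.2190246582031, 341.2076721191406) (40.003231048583984, 74.64765930175781) [0.51567506 0.37726541 0.005     ]
```

Request:
carry_out(
  plan=[
    {"rot": [0,0,0],"xyz": [0.002,-0.001,0.03],"grip": 255},
    {"rot": [0,0,0],"xyz": [0.002,-0.001,0.06],"grip": 255},
    {"rot": [0,0,0],"xyz": [0.002,-0.001,0.08],"grip": 255},
    {"rot": [0,0,0],"xyz": [0.002,-0.001,0.09],"grip": 255},
    {"rot": [0,0,0],"xyz": [0.002,-0.001,0.095],"grip": 255},
    {"rot": [0,0,0],"xyz": [0.002,-0.001,0.097],"grip": 255},
    {"rot": [0,0,0],"xyz": [0.002,-0.001,0.097],"grip": 255},
    {"rot": [0,0,0],"xyz": [0.002,-0.001,0.097],"grip": 255},
  ],
)

```text
clock: 20.18
tool_pos: [0.5419, 0.3732, 0.0265]
eef_rot: [0.784, 0.621, 0.001, 0.0]
contact_force: [-0.0, -0.0, 0.3]
opening: 0.316
finger_force: 19.8
```

Request:
carry_out(
  plan=[
    {"rot": [0,0,0],"xyz": [0,0,0.001],"grip": 255},
    {"rot": [0,0,0],"xyz": [0,0,0.002],"grip": 255},
    {"rot": [0,0,0],"xyz": [0,0,0.003],"grip": 255},
    {"rot": [0,0,0],"xyz": [0,0,0.003],"grip": 255},
    {"rot": [0,0,0],"xyz": [0,0,0.003],"grip": 255},
  ],
)

```text
clock: 20.6
tool_pos: [0.5409, 0.3726, 0.0223]
eef_rot: [0.784, 0.621, 0.0, 0.0]
contact_force: [-0.4, 0.7, -1.0]
opening: 0.311
finger_force: 19.8
```

Request:
carry_out(
  plan=[
    {"rot": [0,0,0],"xyz": [0,0,0.001],"grip": 255},
    {"rot": [0,0,0],"xyz": [0,0,0.0015],"grip": 255},
    {"rot": [0,0,0],"xyz": [0,0,0.0015],"grip": 255},
  ],
)

```text
clock: 20.85
tool_pos: [0.5412, 0.3727, 0.0211]
eef_rot: [0.784, 0.621, 0.0, 0.0]
contact_force: [-0.1, -1.1, 3.5]
opening: 0.316
finger_force: 19.8
```

Request:
carry_out(
  plan=[
    {"rot": [0,0,0],"xyz": [0,0,0],"grip": 130},
    {"rot": [0,0,0],"xyz": [0,0,0],"grip": 60},
    {"rot": [0,0,0],"xyz": [0,0,0],"grip": 0},
    {"rot": [0,0,0],"xyz": [0,0,0],"grip": 0},
    {"rot": [0,0,0],"xyz": [0,0,0],"grip": 0},
    {"rot": [0,0,0],"xyz": [0,0,0],"grip": 0},
    {"rot": [0,0,0],"xyz": [0,0,0],"grip": 0},
    {"rot": [0,0,0],"xyz": [0,0,0],"grip": 0},
  ],
)

```text
clock: 21.52
tool_pos: [0.5409, 0.3726, 0.0207]
eef_rot: [0.784, 0.621, -0.0, 0.0]
contact_force: [-0.6, -0.0, 0.7]
opening: 0.894
finger_force: 0.0
```

Request:
carry_out(
  plan=[
    {"rot": [0,0,0],"xyz": [0,0,-0.03],"grip": 0},
    {"rot": [0,0,0],"xyz": [0,0,-0.06],"grip": 0},
    {"rot": [0,0,0],"xyz": [0,0,-0.1],"grip": 0},
    {"rot": [0,0,0],"xyz": [0,0,-0.1],"grip": 0},
    {"rot": [0,0,0],"xyz": [0,0,-0.1],"grip": 0},
  ],
)

```text
clock: 21.93
tool_pos: [0.5423, 0.374, 0.1234]
eef_rot: [0.784, 0.621, 0.003, -0.0]
contact_force: [-0.4, 0.3, -1.2]
opening: 1.002
finger_force: 0.0
```

```bash
python3 - <<'E'
from h import *
rel((.411,.318,.12,1.35),(.411,.318,.015,1.35))
E
```

```text
now 21.93 [0.5423 0.374  0.1234] yaw 1.341 open 1.002 F [-0.4  0.3 -1.2] ff 0.0 q7 -1.27
xyz [-0.0845, -0.1151, 0.0027] rot [0.003, -0.004, -0.009] rows 3.4
xyz [0.0, -0.0, 0.105] rot [0.0, 0.0, 0.0] rows 2.5
```

Request:
carry_out(
  plan=[
    {"rot": [0,0,0],"xyz": [-0.085,-0.115,0],"grip": 0},
    {"rot": [0,0,0],"xyz": [-0.085,-0.115,0],"grip": 0},
    {"rot": [0,0,0],"xyz": [-0.085,-0.115,0],"grip": 0},
    {"rot": [0,0,0],"xyz": [-0.085,-0.115,0],"grip": 0},
    {"rot": [0,0,0],"xyz": [-0.085,-0.115,0],"grip": 0},
    {"rot": [0,0,0],"xyz": [-0.085,-0.115,0],"grip": 0},
    {"rot": [0,0,0],"xyz": [-0.085,-0.115,0],"grip": 0},
  ],
)

```text
clock: 22.52
tool_pos: [0.4106, 0.3165, 0.1202]
eef_rot: [0.784, 0.621, 0.0, 0.0]
contact_force: [0.7, -0.4, -1.1]
opening: 1.004
finger_force: 0.0
```

```bash
python3 - <<'E'
from h import *
rel((.4106,.318,.010,1.35))
s=r.snapshot("side"); t=r.snapshot("top")
crop(s,240,260,150,140,3,"pics/s9.png")
p=r.get_state()["tool_pos"]; print("tcp px",proj("side",p),proj("top",p))
m=np.zeros(t.shape[:2],bool)
# square's cap and body in side view
hsv=cv2.cvtColor(s,cv2.COLOR_RGB2HSV)
m[290:360,240:310]=((hsv[...,0]>105)&(hsv[...,0]<135)&(hsv[...,1]>110)&(hsv[...,2]>35))[290:360,240:310]
b,st,c=blob(m,0); print("sq side blue",st,c,"expected base px",proj("side",(.542,.371,.005)),proj("side",(.542,.371,.063)))
E
```

```text
now 22.52 [0.4106 0.3165 0.1202] yaw 1.34 open 1.004 F [ 0.7 -0.4 -1.1] ff 0.0 q7 -1.45
xyz [0.0014, -0.0004, 0.1102] rot [0.0, -0.0, -0.01] rows 2.6
tcp px (np.float64(348.0228196942203), np.float64(281.0260378633618)) (np.float64(224.26912660692085), np.float64(288.2530202433297))
sq side blue [253 317  31  31 332] [268.52108434 329.03915663] expected base px (np.float64(269.3935895315533), np.float64(335.8659506510767)) (np.float64(266.91793538330313), np.float64(313.5073694392721))
```

View pics/s9.png

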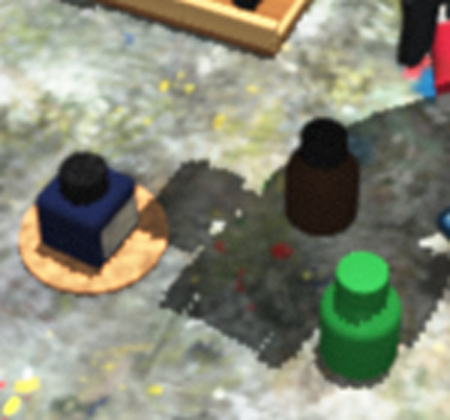

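The square ink stands upright near the middle of the coaster (base ≈ px (268,336)). The round ink is at ≈ px (348,325), under the gripper, and the green one is clear of it.

Request:
carry_out(
  plan=[
    {"rot": [0,0,0],"xyz": [0.001,0,0.035],"grip": 0},
    {"rot": [0,0,0],"xyz": [0.001,0,0.07],"grip": 0},
    {"rot": [0,0,0],"xyz": [0.001,0,0.09],"grip": 0},
    {"rot": [0,0,0],"xyz": [0.001,0,0.102],"grip": 0},
    {"rot": [0,0,0],"xyz": [0.001,0,0.109],"grip": 0},
    {"rot": [0,0,0],"xyz": [0.001,0,0.109],"grip": 0},
    {"rot": [0,0,0],"xyz": [0.001,0,0.109],"grip": 0},
    {"rot": [0,0,0],"xyz": [0.001,0,0.109],"grip": 0},
  ],
)

```text
clock: 23.28
tool_pos: [0.4106, 0.3176, 0.0124]
eef_rot: [0.784, 0.621, 0.001, -0.0]
contact_force: [-0.3, 0.5, -0.1]
opening: 1.004
finger_force: 0.0
```

Request:
carry_out(
  plan=[
    {"rot": [0,0,0],"xyz": [0,0,0],"grip": 255},
    {"rot": [0,0,0],"xyz": [0,0,0],"grip": 255},
    {"rot": [0,0,0],"xyz": [0,0,0],"grip": 255},
    {"rot": [0,0,0],"xyz": [0,0,0],"grip": 255},
    {"rot": [0,0,0],"xyz": [0,0,0],"grip": 255},
    {"rot": [0,0,0],"xyz": [0,0,0],"grip": 255},
    {"rot": [0,0,0],"xyz": [0,0,0],"grip": 255},
    {"rot": [0,0,0],"xyz": [0,0,0],"grip": 255},
  ],
  squeeze=15,
)

```text
clock: 23.95
tool_pos: [0.4102, 0.317, 0.0118]
eef_rot: [0.784, 0.621, 0.0, 0.0]
contact_force: [1.6, -0.6, 1.6]
opening: 0.435
finger_force: 12.9
```

Request:
carry_out(
  plan=[
    {"rot": [0,0,0],"xyz": [0,0,0],"grip": 255},
    {"rot": [0,0,0],"xyz": [0,0,0],"grip": 255},
    {"rot": [0,0,0],"xyz": [0,0,0],"grip": 255},
  ],
)

```text
clock: 24.2
tool_pos: [0.4101, 0.317, 0.0118]
eef_rot: [0.784, 0.621, 0.0, 0.0]
contact_force: [1.0, 0.1, 2.7]
opening: 0.433
finger_force: 12.9
```

The fingers closed on the sloping shoulder (opening 38 mm rather than 44), so the true tips are near z ≈ 45 mm. I'll re-open, go 15 mm lower and grip the straight body.

Request:
carry_out(
  plan=[
    {"rot": [0,0,0],"xyz": [0,0,0],"grip": 90},
    {"rot": [0,0,0],"xyz": [0,0,0],"grip": 40},
    {"rot": [0,0,0],"xyz": [0,0,0],"grip": 20},
    {"rot": [0,0,0],"xyz": [0,0,0],"grip": 20},
    {"rot": [0,0,0],"xyz": [0,0,0],"grip": 20},
  ],
)

```text
clock: 24.62
tool_pos: [0.4095, 0.317, 0.0115]
eef_rot: [0.783, 0.621, -0.0, -0.0]
contact_force: [0.1, 0.9, -0.0]
opening: 0.788
finger_force: 0.0
```

Request:
carry_out(
  plan=[
    {"rot": [0,0,0],"xyz": [0,0,0.005],"grip": 20},
    {"rot": [0,0,0],"xyz": [0,0,0.01],"grip": 20},
    {"rot": [0,0,0],"xyz": [0,0,0.015],"grip": 20},
    {"rot": [0,0,0],"xyz": [0,0,0.015],"grip": 20},
    {"rot": [0,0,0],"xyz": [0,0,0.015],"grip": 20},
  ],
)

```text
clock: 25.03
tool_pos: [0.4095, 0.3168, -0.0038]
eef_rot: [0.784, 0.621, -0.001, 0.0]
contact_force: [-0.6, -0.0, -1.3]
opening: 0.92
finger_force: 0.0
```

Request:
carry_out(
  plan=[
    {"rot": [0,0,0],"xyz": [0,0,0],"grip": 255},
    {"rot": [0,0,0],"xyz": [0,0,0],"grip": 255},
    {"rot": [0,0,0],"xyz": [0,0,0],"grip": 255},
    {"rot": [0,0,0],"xyz": [0,0,0],"grip": 255},
    {"rot": [0,0,0],"xyz": [0,0,0],"grip": 255},
    {"rot": [0,0,0],"xyz": [0,0,0],"grip": 255},
    {"rot": [0,0,0],"xyz": [0,0,0],"grip": 255},
    {"rot": [0,0,0],"xyz": [0,0,0],"grip": 255},
  ],
)

```text
clock: 25.7
tool_pos: [0.4099, 0.3171, -0.0032]
eef_rot: [0.784, 0.621, 0.0, 0.0]
contact_force: [-0.6, 0.6, 1.0]
opening: 0.497
finger_force: 15.0
```

Request:
carry_out(
  plan=[
    {"rot": [0,0,0],"xyz": [0,0,-0.01],"grip": 255},
    {"rot": [0,0,0],"xyz": [0,0,-0.035],"grip": 255},
    {"rot": [0,0,0],"xyz": [0,0,-0.065],"grip": 255},
    {"rot": [0,0,0],"xyz": [0,0,-0.095],"grip": 255},
    {"rot": [0,0,0],"xyz": [0,0,-0.12],"grip": 255},
    {"rot": [0,0,0],"xyz": [0,0,-0.12],"grip": 255},
    {"rot": [0,0,0],"xyz": [0,0,-0.12],"grip": 255},
  ],
)

```text
clock: 26.28
tool_pos: [0.4105, 0.3174, 0.1182]
eef_rot: [0.784, 0.621, 0.002, -0.0]
contact_force: [0.4, 0.6, -1.1]
opening: 0.498
finger_force: 15.0
```

```bash
python3 - <<'E'
from h import *
rel((.633,.1225,.115,1.39))
E
```

```text
now 26.28 [0.4105 0.3174 0.1182] yaw 1.34 open 0.498 F [ 0.4  0.6 -1.1] ff 14.996668458916247 q7 -1.46
xyz [-0.1389, 0.2612, 0.0034] rot [0.002, -0.002, -0.05] rows 7.1
```

Request:
carry_out(
  plan=[
    {"rot": [0,0,0],"xyz": [-0.008,0.015,0],"grip": 255},
    {"rot": [0,0,0],"xyz": [-0.02,0.038,0],"grip": 255},
    {"rot": [0,0,0],"xyz": [-0.034,0.064,0],"grip": 255},
    {"rot": [0,0,0],"xyz": [-0.048,0.09,0],"grip": 255},
    {"rot": [0,0,0],"xyz": [-0.062,0.116,0],"grip": 255},
    {"rot": [0,0,0],"xyz": [-0.076,0.142,0],"grip": 255},
    {"rot": [0,0,0],"xyz": [-0.09,0.169,0],"grip": 255},
    {"rot": [0,0,0],"xyz": [-0.1,0.188,0],"grip": 255},
  ],
)

```text
clock: 26.95
tool_pos: [0.571, 0.1731, 0.1148]
eef_rot: [0.784, 0.62, -0.002, 0.001]
contact_force: [-0.5, -0.8, -0.9]
opening: 0.492
finger_force: 15.0
```

Request:
carry_out(
  plan=[
    {"rot": [0,0,-0.02],"xyz": [-0.013,0.025,0],"grip": 255},
    {"rot": [0,0,-0.05],"xyz": [-0.026,0.05,0],"grip": 255},
    {"rot": [0,0,-0.05],"xyz": [-0.036,0.068,0],"grip": 255},
    {"rot": [0,0,-0.05],"xyz": [-0.039,0.073,0],"grip": 255},
    {"rot": [0,0,-0.05],"xyz": [-0.039,0.073,0],"grip": 255},
    {"rot": [0,0,-0.05],"xyz": [-0.039,0.073,0],"grip": 255},
    {"rot": [0,0,-0.05],"xyz": [-0.039,0.073,0],"grip": 255},
  ],
)

```text
clock: 27.53
tool_pos: [0.6303, 0.1244, 0.1163]
eef_rot: [0.767, 0.642, -0.001, -0.001]
contact_force: [0.1, 0.3, -1.4]
opening: 0.496
finger_force: 15.0
```

```bash
python3 - <<'E'
from h import *
rel((.633,.1225,.0028,1.39))
E
```

```text
now 27.53 [0.6303 0.1244 0.1163] yaw 1.394 open 0.496 F [ 0.1  0.3 -1.4] ff 14.996764676179737 q7 -0.88
xyz [-0.0015, 0.0032, 0.1135] rot [-0.002, -0.001, 0.004] rows 2.7
```

Request:
carry_out(
  plan=[
    {"rot": [0,0,0],"xyz": [-0.001,0.002,0.015],"grip": 255},
    {"rot": [0,0,0],"xyz": [-0.001,0.002,0.035],"grip": 255},
    {"rot": [0,0,0],"xyz": [-0.001,0.002,0.04],"grip": 255},
    {"rot": [0,0,0],"xyz": [-0.001,0.002,0.04],"grip": 255},
  ],
)

```text
clock: 27.87
tool_pos: [0.6317, 0.121, 0.0744]
eef_rot: [0.767, 0.641, -0.002, -0.001]
contact_force: [-0.7, -0.1, -0.5]
opening: 0.496
finger_force: 15.0
```

```bash
python3 - <<'E'
from h import *
rel((.633,.1225,.0028,1.39))
E
```

```text
now 27.87 [0.6317 0.121  0.0744] yaw 1.393 open 0.496 F [-0.7 -0.1 -0.5] ff 14.996768336277455 q7 -0.9
xyz [0.0018, 0.0013, 0.0716] rot [-0.004, 0.002, 0.003] rows 1.7
```

Request:
carry_out(
  plan=[
    {"rot": [0,0,0],"xyz": [0.001,0.001,0.02],"grip": 255},
    {"rot": [0,0,0],"xyz": [0.001,0.001,0.04],"grip": 255},
    {"rot": [0,0,0],"xyz": [0.001,0.001,0.058],"grip": 255},
    {"rot": [0,0,0],"xyz": [0.001,0.001,0.064],"grip": 255},
    {"rot": [0,0,0],"xyz": [0.001,0.001,0.067],"grip": 255},
    {"rot": [0,0,0],"xyz": [0.001,0.001,0.067],"grip": 255},
    {"rot": [0,0,0],"xyz": [0.001,0.001,0.067],"grip": 255},
    {"rot": [0,0,0],"xyz": [0.001,0.001,0.067],"grip": 255},
  ],
)

```text
clock: 28.53
tool_pos: [0.6361, 0.1221, 0.011]
eef_rot: [0.768, 0.641, 0.001, 0.0]
contact_force: [-0.3, 0.3, -0.1]
opening: 0.494
finger_force: 15.0
```

Request:
carry_out(
  plan=[
    {"rot": [0,0,0],"xyz": [0,0,0.001],"grip": 255},
    {"rot": [0,0,0],"xyz": [0,0,0.001],"grip": 255},
    {"rot": [0,0,0],"xyz": [0,0,0.001],"grip": 255},
  ],
)

```text
clock: 28.78
tool_pos: [0.6354, 0.1217, 0.0091]
eef_rot: [0.768, 0.641, 0.0, 0.0]
contact_force: [-0.4, -0.0, -0.1]
opening: 0.5
finger_force: 15.0
```

Request:
carry_out(
  plan=[
    {"rot": [0,0,0],"xyz": [0,-0.001,0.002],"grip": 255},
    {"rot": [0,0,0],"xyz": [0,-0.002,0.004],"grip": 255},
    {"rot": [0,0,0],"xyz": [0,-0.002,0.005],"grip": 255},
    {"rot": [0,0,0],"xyz": [0,-0.002,0.006],"grip": 255},
    {"rot": [0,0,0],"xyz": [0,-0.002,0.006],"grip": 255},
    {"rot": [0,0,0],"xyz": [0,-0.002,0.006],"grip": 255},
  ],
)

```text
clock: 29.28
tool_pos: [0.6328, 0.122, 0.0028]
eef_rot: [0.768, 0.641, -0.0, -0.0]
contact_force: [-1.5, -0.0, 3.0]
opening: 0.494
finger_force: 15.0
```

Request:
carry_out(
  plan=[
    {"rot": [0,0,0],"xyz": [0,0,0],"grip": 90},
    {"rot": [0,0,0],"xyz": [0,0,0],"grip": 50},
    {"rot": [0,0,0],"xyz": [0,0,0],"grip": 20},
    {"rot": [0,0,0],"xyz": [0,0,0],"grip": 20},
    {"rot": [0,0,0],"xyz": [0,0,0],"grip": 20},
    {"rot": [0,0,0],"xyz": [0,0,0],"grip": 20},
    {"rot": [0,0,0],"xyz": [0,0,0],"grip": 20},
  ],
)

```text
clock: 29.87
tool_pos: [0.6332, 0.122, 0.0027]
eef_rot: [0.768, 0.641, 0.0, 0.0]
contact_force: [-0.2, -0.7, 0.2]
opening: 0.919
finger_force: 0.0
```

Request:
carry_out(
  plan=[
    {"rot": [0,0,0],"xyz": [0,0,-0.03],"grip": 0},
    {"rot": [0,0,0],"xyz": [0,0,-0.07],"grip": 0},
    {"rot": [0,0,0],"xyz": [0,0,-0.11],"grip": 0},
    {"rot": [0,0,0],"xyz": [0,0,-0.15],"grip": 0},
    {"rot": [0,0,0],"xyz": [0,0,-0.19],"grip": 0},
    {"rot": [0,0,0],"xyz": [0,0,-0.19],"grip": 0},
    {"rot": [0,0,0],"xyz": [0,0,-0.19],"grip": 0},
  ],
)

```text
clock: 30.45
tool_pos: [0.6348, 0.1227, 0.1956]
eef_rot: [0.768, 0.641, 0.003, 0.001]
contact_force: [-0.9, -0.3, -0.5]
opening: 1.002
finger_force: 0.0
```

```bash
python3 - <<'E'
from h import *
rel((.6,-.05,.2,.6),(.58,-.2,.2,.12),(.58,-.2,.0615,.12))
s=r.snapshot("side")
# dark cap of the round ink between cheeks, expected px
print(proj("side",(.633,.1225,.076)), proj("side",(.633,.1225,.061)))
u,v=map(int,proj("side",(.633,.1225,.076)))
g=s[v-18:v+12,u-22:u+22].max(2); m=g<50; ys,xs=np.nonzero(m); print("dark",len(xs),xs.min()+u-22,xs.max()+u-22,ys.min()+v-18,ys.max()+v-18)
E
```

```text
now 30.45 [0.6348 0.1227 0.1956] yaw 1.391 open 1.002 F [-0.9 -0.3 -0.5] ff 0.0 q7 -0.82
xyz [-0.1761, -0.0033, -0.0049] rot [0.004, -0.004, 0.791] rows 4.2
xyz [-0.1012, 0.1125, 0.0] rot [0.0, -0.0, 0.48] rows 3.6
xyz [0.0, -0.0, 0.1385] rot [0.0, 0.0, 0.0] rows 3.3
(np.float64(264.655711260449), np.float64(217.19604816110194)) (np.float64(265.2206809302935), np.float64(222.91162963683442))
dark 158 259 275 216 228
```

Request:
carry_out(
  plan=[
    {"rot": [0,0,0.12],"xyz": [-0.03,-0.001,-0.005],"grip": 0},
    {"rot": [0,0,0.24],"xyz": [-0.055,-0.001,-0.005],"grip": 0},
    {"rot": [0,0,0.36],"xyz": [-0.08,-0.002,-0.005],"grip": 0},
    {"rot": [0,0,0.48],"xyz": [-0.105,-0.002,-0.005],"grip": 0},
    {"rot": [0,0,0.6],"xyz": [-0.13,-0.003,-0.005],"grip": 0},
    {"rot": [0,0,0.72],"xyz": [-0.155,-0.003,-0.005],"grip": 0},
    {"rot": [0,0,0.79],"xyz": [-0.176,-0.003,-0.005],"grip": 0},
    {"rot": [0,0,0.79],"xyz": [-0.176,-0.003,-0.005],"grip": 0},
  ],
)

```text
clock: 31.17
tool_pos: [0.596, -0.0578, 0.1953]
eef_rot: [0.957, 0.291, -0.004, 0.002]
contact_force: [-0.8, -1.2, -0.7]
opening: 1.001
finger_force: 0.0
```

Request:
carry_out(
  plan=[
    {"rot": [0,0,0.12],"xyz": [-0.025,0.028,0],"grip": 0},
    {"rot": [0,0,0.24],"xyz": [-0.05,0.056,0],"grip": 0},
    {"rot": [0,0,0.36],"xyz": [-0.075,0.084,0],"grip": 0},
    {"rot": [0,0,0.48],"xyz": [-0.101,0.112,0],"grip": 0},
    {"rot": [0,0,0.48],"xyz": [-0.101,0.112,0],"grip": 0},
    {"rot": [0,0,0.48],"xyz": [-0.101,0.112,0],"grip": 0},
    {"rot": [0,0,0.48],"xyz": [-0.101,0.112,0],"grip": 0},
  ],
)

```text
clock: 31.75
tool_pos: [0.5783, -0.1983, 0.1963]
eef_rot: [0.998, 0.062, -0.001, -0.001]
contact_force: [0.2, 0.2, -0.6]
opening: 1.002
finger_force: 0.0
```

```bash
python3 - <<'E'
from h import *
rel((.5805,-.1998,.0615,.12))
E
```

```text
now 31.75 [ 0.5783 -0.1983  0.1963] yaw 0.123 open 1.002 F [ 0.2  0.2 -0.6] ff 0.0 q7 -1.36
xyz [0.0022, 0.002, 0.1348] rot [-0.002, 0.002, 0.003] rows 3.2
```

Request:
carry_out(
  plan=[
    {"rot": [0,0,0],"xyz": [0.001,0.001,0.035],"grip": 0},
    {"rot": [0,0,0],"xyz": [0.001,0.001,0.07],"grip": 0},
    {"rot": [0,0,0],"xyz": [0.001,0.001,0.105],"grip": 0},
    {"rot": [0,0,0],"xyz": [0.001,0.001,0.125],"grip": 0},
    {"rot": [0,0,0],"xyz": [0.001,0.001,0.133],"grip": 0},
    {"rot": [0,0,0],"xyz": [0.001,0.001,0.133],"grip": 0},
    {"rot": [0,0,0],"xyz": [0.001,0.001,0.133],"grip": 0},
    {"rot": [0,0,0],"xyz": [0.001,0.001,0.133],"grip": 0},
  ],
)

```text
clock: 32.42
tool_pos: [0.5814, -0.2004, 0.0663]
eef_rot: [0.998, 0.061, 0.002, 0.0]
contact_force: [-0.1, -0.5, 0.1]
opening: 1.0
finger_force: 0.0
```

Request:
carry_out(
  plan=[
    {"rot": [0,0,0],"xyz": [0,0,0],"grip": 255},
    {"rot": [0,0,0],"xyz": [0,0,0],"grip": 255},
    {"rot": [0,0,0],"xyz": [0,0,0],"grip": 255},
    {"rot": [0,0,0],"xyz": [0,0,0],"grip": 255},
    {"rot": [0,0,0],"xyz": [0,0,0],"grip": 255},
    {"rot": [0,0,0],"xyz": [0,0,0],"grip": 255},
    {"rot": [0,0,0],"xyz": [0,0,0],"grip": 255},
    {"rot": [0,0,0],"xyz": [0,0,0],"grip": 255},
  ],
  squeeze=15,
)

```text
clock: 33.08
tool_pos: [0.5799, -0.2008, 0.0648]
eef_rot: [0.998, 0.06, 0.0, -0.0]
contact_force: [-0.4, 0.5, 0.6]
opening: 0.506
finger_force: 15.0
```

Request:
carry_out(
  plan=[
    {"rot": [0,0,0],"xyz": [0,0,-0.03],"grip": 255},
    {"rot": [0,0,0],"xyz": [0,0,-0.06],"grip": 255},
    {"rot": [0,0,0],"xyz": [0,0,-0.09],"grip": 255},
    {"rot": [0,0,0],"xyz": [0,0,-0.11],"grip": 255},
    {"rot": [0,0,0],"xyz": [0,0,-0.11],"grip": 255},
    {"rot": [0,0,0],"xyz": [0,0,-0.11],"grip": 255},
  ],
)

```text
clock: 33.58
tool_pos: [0.5802, -0.2012, 0.1754]
eef_rot: [0.998, 0.06, 0.001, 0.0]
contact_force: [0.4, 0.4, -1.4]
opening: 0.508
finger_force: 15.0
```

```bash
python3 - <<'E'
from h import *
rel((.568,.132,.172,-.186))
E
```

```text
now 33.58 [ 0.5802 -0.2012  0.1754] yaw 0.121 open 0.508 F [ 0.4  0.4 -1.4] ff 14.95204970240593 q7 -1.37
xyz [0.0279, -0.3322, 0.0032] rot [0.001, -0.002, 0.307] rows 8.0
```

Request:
carry_out(
  plan=[
    {"rot": [0,0,0],"xyz": [0.002,-0.018,0],"grip": 255},
    {"rot": [0,0,0],"xyz": [0.004,-0.045,0],"grip": 255},
    {"rot": [0,0,0],"xyz": [0.006,-0.072,0],"grip": 255},
    {"rot": [0,0,0],"xyz": [0.009,-0.1,0],"grip": 255},
    {"rot": [0,0,0],"xyz": [0.011,-0.128,0],"grip": 255},
    {"rot": [0,0,0],"xyz": [0.013,-0.156,0],"grip": 255},
    {"rot": [0,0,0],"xyz": [0.015,-0.184,0],"grip": 255},
    {"rot": [0,0,0],"xyz": [0.017,-0.2,0],"grip": 255},
  ],
)

```text
clock: 34.25
tool_pos: [0.5706, 0.0039, 0.1727]
eef_rot: [0.998, 0.062, -0.002, -0.001]
contact_force: [0.7, 0.0, -1.2]
opening: 0.509
finger_force: 15.0
```

Request:
carry_out(
  plan=[
    {"rot": [0,0,0.06],"xyz": [0.002,-0.027,0],"grip": 255},
    {"rot": [0,0,0.12],"xyz": [0.004,-0.054,0],"grip": 255},
    {"rot": [0,0,0.18],"xyz": [0.007,-0.081,0],"grip": 255},
    {"rot": [0,0,0.25],"xyz": [0.009,-0.108,0],"grip": 255},
    {"rot": [0,0,0.307],"xyz": [0.011,-0.125,0],"grip": 255},
    {"rot": [0,0,0.307],"xyz": [0.011,-0.132,0],"grip": 255},
    {"rot": [0,0,0.307],"xyz": [0.011,-0.132,0],"grip": 255},
    {"rot": [0,0,0.307],"xyz": [0.011,-0.132,0],"grip": 255},
  ],
)

```text
clock: 34.92
tool_pos: [0.5669, 0.1305, 0.1736]
eef_rot: [0.996, -0.093, -0.001, 0.001]
contact_force: [0.7, 0.3, -0.9]
opening: 0.502
finger_force: 15.0
```

Request:
carry_out(
  plan=[
    {"rot": [0,0,0],"xyz": [0,0,0.02],"grip": 255},
    {"rot": [0,0,0],"xyz": [0,0,0.04],"grip": 255},
    {"rot": [0,0,0],"xyz": [0,0,0.06],"grip": 255},
    {"rot": [0,0,0],"xyz": [0,0,0.06],"grip": 255},
    {"rot": [0,0,0],"xyz": [0,0,0.06],"grip": 255},
  ],
)

```text
clock: 35.33
tool_pos: [0.567, 0.1295, 0.1139]
eef_rot: [0.996, -0.094, -0.001, 0.001]
contact_force: [0.2, -0.1, -0.8]
opening: 0.503
finger_force: 15.0
```

```bash
python3 - <<'E'
from h import *
rel((.568,.132,.0665,-.186))
E
```

```text
now 35.33 [0.567  0.1295 0.1139] yaw -0.188 open 0.503 F [ 0.2 -0.1 -0.8] ff 14.95207741856575 q7 -2.14
xyz [0.0006, -0.0028, 0.0474] rot [0.002, 0.002, -0.002] rows 1.1
```

Request:
carry_out(
  plan=[
    {"rot": [0,0,0],"xyz": [0,-0.002,0.015],"grip": 255},
    {"rot": [0,0,0],"xyz": [0,-0.002,0.03],"grip": 255},
    {"rot": [0,0,0],"xyz": [0,-0.002,0.04],"grip": 255},
    {"rot": [0,0,0],"xyz": [0,-0.002,0.044],"grip": 255},
    {"rot": [0,0,0],"xyz": [0,-0.002,0.045],"grip": 255},
    {"rot": [0,0,0],"xyz": [0,-0.002,0.045],"grip": 255},
    {"rot": [0,0,0],"xyz": [0,-0.002,0.045],"grip": 255},
  ],
)

```text
clock: 35.92
tool_pos: [0.5687, 0.1339, 0.0705]
eef_rot: [0.996, -0.093, 0.001, -0.0]
contact_force: [1.2, -0.6, -0.8]
opening: 0.504
finger_force: 15.0
```

Request:
carry_out(
  plan=[
    {"rot": [0,0,0],"xyz": [0,0,0.001],"grip": 255},
    {"rot": [0,0,0],"xyz": [0,0,0.001],"grip": 255},
    {"rot": [0,0,0],"xyz": [0,0,0.001],"grip": 255},
  ],
)

```text
clock: 36.17
tool_pos: [0.5682, 0.134, 0.0691]
eef_rot: [0.996, -0.093, 0.0, -0.0]
contact_force: [-0.5, -0.3, -1.2]
opening: 0.505
finger_force: 15.0
```

Request:
carry_out(
  plan=[
    {"rot": [0,0,0],"xyz": [0,0,0.001],"grip": 255},
    {"rot": [0,0,0],"xyz": [0,0,0.002],"grip": 255},
    {"rot": [0,0,0],"xyz": [0,0,0.002],"grip": 255},
    {"rot": [0,0,0],"xyz": [0,0,0.002],"grip": 255},
  ],
)

```text
clock: 36.5
tool_pos: [0.5681, 0.1341, 0.0668]
eef_rot: [0.996, -0.093, 0.0, -0.0]
contact_force: [0.1, -0.1, 0.3]
opening: 0.502
finger_force: 15.0
```

Request:
carry_out(
  plan=[
    {"rot": [0,0,0],"xyz": [0,0,0.001],"grip": 255},
    {"rot": [0,0,0],"xyz": [0,0,0.001],"grip": 255},
  ],
)

```text
clock: 36.67
tool_pos: [0.5689, 0.1341, 0.0666]
eef_rot: [0.996, -0.093, 0.001, -0.0]
contact_force: [-0.5, -0.0, 5.9]
opening: 0.502
finger_force: 15.0
```

Request:
carry_out(
  plan=[
    {"rot": [0,0,0],"xyz": [0,0,0],"grip": 90},
    {"rot": [0,0,0],"xyz": [0,0,0],"grip": 50},
    {"rot": [0,0,0],"xyz": [0,0,0],"grip": 0},
    {"rot": [0,0,0],"xyz": [0,0,0],"grip": 0},
    {"rot": [0,0,0],"xyz": [0,0,0],"grip": 0},
    {"rot": [0,0,0],"xyz": [0,0,0],"grip": 0},
    {"rot": [0,0,0],"xyz": [0,0,0],"grip": 0},
  ],
)

```text
clock: 37.25
tool_pos: [0.5679, 0.1339, 0.0656]
eef_rot: [0.996, -0.093, -0.0, 0.0]
contact_force: [0.3, -0.3, 0.4]
opening: 0.995
finger_force: 0.0
```

Request:
carry_out(
  plan=[
    {"rot": [0,0,0],"xyz": [0,0,-0.04],"grip": 0},
    {"rot": [0,0,0],"xyz": [0,0,-0.08],"grip": 0},
    {"rot": [0,0,0],"xyz": [0,0,-0.12],"grip": 0},
    {"rot": [0,0,0],"xyz": [0,0,-0.14],"grip": 0},
    {"rot": [0,0,0],"xyz": [0,0,-0.14],"grip": 0},
    {"rot": [0,0,0],"xyz": [0,0,-0.14],"grip": 0},
  ],
)

```text
clock: 37.75
tool_pos: [0.5686, 0.1341, 0.2067]
eef_rot: [0.996, -0.093, 0.001, -0.0]
contact_force: [-0.2, -0.0, -0.9]
opening: 0.999
finger_force: 0.0
```

```bash
python3 - <<'E'
from h import *
rel((.47,-.213,.2,.117))
E
```

```text
now 37.75 [0.5686 0.1341 0.2067] yaw -0.186 open 0.999 F [-0.2 -0.  -0.9] ff 0.0 q7 -2.13
xyz [-0.0326, 0.3594, 0.0063] rot [-0.001, -0.002, -0.303] rows 8.7
```

Request:
carry_out(
  plan=[
    {"rot": [0,0,0],"xyz": [-0.018,0.2,0],"grip": 0},
    {"rot": [0,0,0],"xyz": [-0.018,0.2,0],"grip": 0},
    {"rot": [0,0,0],"xyz": [-0.018,0.2,0],"grip": 0},
    {"rot": [0,0,0],"xyz": [-0.018,0.2,0],"grip": 0},
    {"rot": [0,0,0],"xyz": [-0.018,0.2,0],"grip": 0},
    {"rot": [0,0,0],"xyz": [-0.018,0.2,0],"grip": 0},
  ],
)

```text
clock: 38.25
tool_pos: [0.5086, -0.0686, 0.2038]
eef_rot: [0.995, -0.099, -0.003, 0.003]
contact_force: [-0.9, -0.3, 0.1]
opening: 0.999
finger_force: 0.0
```

Request:
carry_out(
  plan=[
    {"rot": [0,0,-0.1],"xyz": [-0.004,0.04,0],"grip": 0},
    {"rot": [0,0,-0.2],"xyz": [-0.008,0.08,0],"grip": 0},
    {"rot": [0,0,-0.303],"xyz": [-0.012,0.12,0],"grip": 0},
    {"rot": [0,0,-0.303],"xyz": [-0.015,0.159,0],"grip": 0},
    {"rot": [0,0,-0.303],"xyz": [-0.015,0.159,0],"grip": 0},
    {"rot": [0,0,-0.303],"xyz": [-0.015,0.159,0],"grip": 0},
    {"rot": [0,0,-0.303],"xyz": [-0.015,0.159,0],"grip": 0},
  ],
)

```text
clock: 38.83
tool_pos: [0.4685, -0.2117, 0.2045]
eef_rot: [0.998, 0.058, -0.001, -0.001]
contact_force: [0.2, 0.6, -0.2]
opening: 0.999
finger_force: 0.0
```

```bash
python3 - <<'E'
from h import *
rel((.470,-.2132,.089,.117))
E
```

```text
now 38.83 [ 0.4685 -0.2117  0.2045] yaw 0.117 open 0.999 F [ 0.2  0.6 -0.2] ff 0.0 q7 -1.3
xyz [0.0015, 0.0019, 0.1154] rot [-0.002, 0.002, -0.0] rows 2.8
```

Request:
carry_out(
  plan=[
    {"rot": [0,0,0],"xyz": [0.001,0.001,0.035],"grip": 0},
    {"rot": [0,0,0],"xyz": [0.001,0.001,0.07],"grip": 0},
    {"rot": [0,0,0],"xyz": [0.001,0.001,0.1],"grip": 0},
    {"rot": [0,0,0],"xyz": [0.001,0.001,0.118],"grip": 0},
    {"rot": [0,0,0],"xyz": [0.001,0.001,0.123],"grip": 0},
    {"rot": [0,0,0],"xyz": [0.001,0.001,0.123],"grip": 0},
    {"rot": [0,0,0],"xyz": [0.001,0.001,0.123],"grip": 0},
    {"rot": [0,0,0],"xyz": [0.001,0.001,0.123],"grip": 0},
  ],
)

```text
clock: 39.5
tool_pos: [0.4714, -0.2132, 0.0839]
eef_rot: [0.998, 0.059, 0.001, 0.0]
contact_force: [-0.5, -1.1, 0.5]
opening: 1.0
finger_force: 0.0
```

Request:
carry_out(
  plan=[
    {"rot": [0,0,0],"xyz": [0,0,0],"grip": 255},
    {"rot": [0,0,0],"xyz": [0,0,0],"grip": 255},
    {"rot": [0,0,0],"xyz": [0,0,0],"grip": 255},
    {"rot": [0,0,0],"xyz": [0,0,0],"grip": 255},
    {"rot": [0,0,0],"xyz": [0,0,0],"grip": 255},
    {"rot": [0,0,0],"xyz": [0,0,0],"grip": 255},
    {"rot": [0,0,0],"xyz": [0,0,0],"grip": 255},
    {"rot": [0,0,0],"xyz": [0,0,0],"grip": 255},
  ],
  squeeze=15,
)

```text
clock: 40.17
tool_pos: [0.4702, -0.2135, 0.0827]
eef_rot: [0.998, 0.058, -0.0, -0.0]
contact_force: [0.0, 1.3, 0.6]
opening: 0.459
finger_force: 14.8
```

Request:
carry_out(
  plan=[
    {"rot": [0,0,0],"xyz": [0,0,-0.03],"grip": 255},
    {"rot": [0,0,0],"xyz": [0,0,-0.06],"grip": 255},
    {"rot": [0,0,0],"xyz": [0,0,-0.09],"grip": 255},
    {"rot": [0,0,0],"xyz": [0,0,-0.1],"grip": 255},
    {"rot": [0,0,0],"xyz": [0,0,-0.1],"grip": 255},
    {"rot": [0,0,0],"xyz": [0,0,-0.1],"grip": 255},
  ],
)

```text
clock: 40.67
tool_pos: [0.4701, -0.2137, 0.1827]
eef_rot: [0.998, 0.058, 0.0, 0.0]
contact_force: [-0.4, 0.6, -1.6]
opening: 0.457
finger_force: 14.7
```

```bash
python3 - <<'E'
from h import *
rel((.503,.1415,.18,-.19))
E
```

```text
now 40.67 [ 0.4701 -0.2137  0.1827] yaw 0.117 open 0.457 F [-0.4  0.6 -1.6] ff 14.733982161269523 q7 -1.32
xyz [0.074, -0.349, 0.0026] rot [0.0, -0.0, 0.307] rows 8.6
```

Request:
carry_out(
  plan=[
    {"rot": [0,0,0],"xyz": [0.004,-0.018,0],"grip": 255},
    {"rot": [0,0,0],"xyz": [0.01,-0.045,0],"grip": 255},
    {"rot": [0,0,0],"xyz": [0.015,-0.072,0],"grip": 255},
    {"rot": [0,0,0],"xyz": [0.021,-0.1,0],"grip": 255},
    {"rot": [0,0,0],"xyz": [0.027,-0.128,0],"grip": 255},
    {"rot": [0,0,0],"xyz": [0.033,-0.156,0],"grip": 255},
    {"rot": [0,0,0],"xyz": [0.039,-0.184,0],"grip": 255},
    {"rot": [0,0,0],"xyz": [0.042,-0.2,0],"grip": 255},
  ],
)

```text
clock: 41.33
tool_pos: [0.4877, -0.0062, 0.1811]
eef_rot: [0.998, 0.06, -0.001, -0.001]
contact_force: [0.3, 0.5, -1.3]
opening: 0.454
finger_force: 14.7
```

Request:
carry_out(
  plan=[
    {"rot": [0,0,0.06],"xyz": [0.006,-0.028,0],"grip": 255},
    {"rot": [0,0,0.12],"xyz": [0.012,-0.056,0],"grip": 255},
    {"rot": [0,0,0.18],"xyz": [0.018,-0.084,0],"grip": 255},
    {"rot": [0,0,0.25],"xyz": [0.024,-0.112,0],"grip": 255},
    {"rot": [0,0,0.307],"xyz": [0.029,-0.135,0],"grip": 255},
    {"rot": [0,0,0.307],"xyz": [0.032,-0.149,0],"grip": 255},
    {"rot": [0,0,0.307],"xyz": [0.032,-0.149,0],"grip": 255},
    {"rot": [0,0,0.307],"xyz": [0.032,-0.149,0],"grip": 255},
  ],
)

```text
clock: 42.0
tool_pos: [0.5019, 0.1415, 0.1812]
eef_rot: [0.996, -0.094, -0.001, 0.001]
contact_force: [0.4, -0.9, -1.0]
opening: 0.454
finger_force: 14.7
```

Request:
carry_out(
  plan=[
    {"rot": [0,0,0],"xyz": [0,0,0.02],"grip": 255},
    {"rot": [0,0,0],"xyz": [0,0,0.04],"grip": 255},
    {"rot": [0,0,0],"xyz": [0,0,0.05],"grip": 255},
    {"rot": [0,0,0],"xyz": [0,0,0.05],"grip": 255},
    {"rot": [0,0,0],"xyz": [0,0,0.05],"grip": 255},
  ],
)

```text
clock: 42.42
tool_pos: [0.5026, 0.1402, 0.1323]
eef_rot: [0.995, -0.096, -0.001, 0.001]
contact_force: [0.2, 0.5, -0.4]
opening: 0.455
finger_force: 14.7
```

```bash
python3 - <<'E'
from h import *
rel((.503,.1415,.0844,-.19))
E
```

```text
now 42.42 [0.5026 0.1402 0.1323] yaw -0.192 open 0.455 F [ 0.2  0.5 -0.4] ff 14.734107052718173 q7 -2.18
xyz [0.0002, -0.0015, 0.0479] rot [0.002, 0.001, -0.002] rows 1.1
```

Request:
carry_out(
  plan=[
    {"rot": [0,0,0],"xyz": [0,0,0.015],"grip": 255},
    {"rot": [0,0,0],"xyz": [0,0,0.03],"grip": 255},
    {"rot": [0,0,0],"xyz": [0,0,0.04],"grip": 255},
    {"rot": [0,0,0],"xyz": [0,0,0.045],"grip": 255},
    {"rot": [0,0,0],"xyz": [0,0,0.046],"grip": 255},
    {"rot": [0,0,0],"xyz": [0,0,0.046],"grip": 255},
    {"rot": [0,0,0],"xyz": [0,0,0.046],"grip": 255},
    {"rot": [0,0,0],"xyz": [0,0,0.046],"grip": 255},
  ],
)

```text
clock: 43.08
tool_pos: [0.5036, 0.1418, 0.0874]
eef_rot: [0.995, -0.095, 0.001, -0.0]
contact_force: [0.1, 0.0, 0.5]
opening: 0.454
finger_force: 14.7
```

Request:
carry_out(
  plan=[
    {"rot": [0,0,0],"xyz": [0,0,0.001],"grip": 255},
    {"rot": [0,0,0],"xyz": [0,0,0.002],"grip": 255},
    {"rot": [0,0,0],"xyz": [0,0,0.002],"grip": 255},
    {"rot": [0,0,0],"xyz": [0,0,0.002],"grip": 255},
  ],
)

```text
clock: 43.42
tool_pos: [0.5031, 0.1417, 0.0848]
eef_rot: [0.995, -0.095, 0.0, 0.0]
contact_force: [-0.4, -0.5, -0.5]
opening: 0.453
finger_force: 14.7
```

Request:
carry_out(
  plan=[
    {"rot": [0,0,0],"xyz": [0,0,0.001],"grip": 255},
    {"rot": [0,0,0],"xyz": [0,0,0.001],"grip": 255},
    {"rot": [0,0,0],"xyz": [0,0,0.001],"grip": 255},
  ],
)

```text
clock: 43.67
tool_pos: [0.5039, 0.1421, 0.0845]
eef_rot: [0.995, -0.095, 0.001, -0.0]
contact_force: [0.9, 0.1, 5.4]
opening: 0.457
finger_force: 14.8
```

Request:
carry_out(
  plan=[
    {"rot": [0,0,0],"xyz": [0,0,0],"grip": 90},
    {"rot": [0,0,0],"xyz": [0,0,0],"grip": 50},
    {"rot": [0,0,0],"xyz": [0,0,0],"grip": 0},
    {"rot": [0,0,0],"xyz": [0,0,0],"grip": 0},
    {"rot": [0,0,0],"xyz": [0,0,0],"grip": 0},
    {"rot": [0,0,0],"xyz": [0,0,0],"grip": 0},
    {"rot": [0,0,0],"xyz": [0,0,0],"grip": 0},
  ],
)

```text
clock: 44.25
tool_pos: [0.503, 0.1416, 0.0836]
eef_rot: [0.995, -0.095, -0.0, 0.0]
contact_force: [-0.5, 0.2, -0.4]
opening: 0.963
finger_force: 0.0
```

Request:
carry_out(
  plan=[
    {"rot": [0,0,0],"xyz": [0,0,-0.04],"grip": 0},
    {"rot": [0,0,0],"xyz": [0,0,-0.08],"grip": 0},
    {"rot": [0,0,0],"xyz": [0,0,-0.12],"grip": 0},
    {"rot": [0,0,0],"xyz": [0,0,-0.14],"grip": 0},
    {"rot": [0,0,0],"xyz": [0,0,-0.14],"grip": 0},
    {"rot": [0,0,0],"xyz": [0,0,-0.14],"grip": 0},
  ],
)

```text
clock: 44.75
tool_pos: [0.5036, 0.1418, 0.2246]
eef_rot: [0.995, -0.095, 0.001, -0.001]
contact_force: [-0.4, 0.1, -0.2]
opening: 0.999
finger_force: 0.0
```

Request:
carry_out(
  plan=[
    {"rot": [0,0,0],"xyz": [0,0.25,0],"grip": 0},
    {"rot": [0,0,0],"xyz": [0,0.25,0],"grip": 0},
    {"rot": [0,0,0],"xyz": [0,0.25,0],"grip": 0},
    {"rot": [0,0,0],"xyz": [0,0.25,0],"grip": 0},
    {"rot": [0,0,0],"xyz": [0,0.25,0],"grip": 0},
    {"rot": [0,0,0],"xyz": [0,0.25,0],"grip": 0},
    {"rot": [0,0,0],"xyz": [0,0.25,0],"grip": 0},
    {"rot": [0,0,0],"xyz": [0,0.25,0],"grip": 0},
  ],
)

```text
clock: 45.42
tool_pos: [0.4536, -0.1067, 0.2221]
eef_rot: [0.995, -0.098, -0.002, 0.0]
contact_force: [0.3, -0.1, -0.1]
opening: 1.0
finger_force: 0.0
```

```bash
python3 - <<'E'
from h import *
rel()
s=r.snapshot("side");t=r.snapshot("top")
a=cv2.resize(s[170:370,200:333],None,fx=3,fy=3,interpolation=cv2.INTER_CUBIC)
b=cv2.resize(t[160:293,190:323],None,fx=3,fy=3,interpolation=cv2.INTER_CUBIC); b=np.vstack([b,np.zeros((a.shape[0]-b.shape[0],b.shape[1],3),np.uint8)])
cv2.imwrite("pics/end.png",np.hstack([a,b])[:,:,::-1])
E
```

```text
now 45.42 [ 0.4536 -0.1067  0.2221] yaw -0.197 open 1.0 F [ 0.3 -0.1 -0.1] ff 0.0 q7 -1.7
```

View pics/end.png

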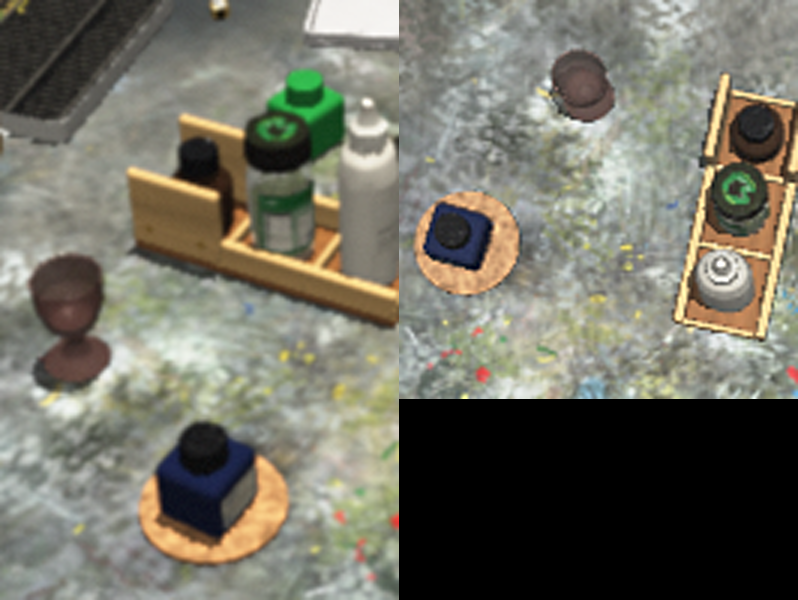

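Everything stands upright: round ink in the ink bay (cap ≈ top px (309.7,201.7)), jar and squeeze bottle in their bays, square ink on the coaster (cap ≈ top px (208,237)), and the goblet unmoved. One quick numeric check before handing in.

```bash
python3 - <<'E'
from h import *
sq=onz("top",208,237,.063)[:2]; ro=onz("top",309.7,201.7,.076)[:2]
print(sq,np.hypot(*(sq-[.5419,.3709])),ro,ro-[.633,.1225])
if np.hypot(*(sq-[.5419,.3709]))<.013 and abs(ro-[.633,.1225]).max()<.011: print(r.finish_job())
E
```

```text
[0.54109613 0.37064483] 0.0008433937231044209 [0.62912513 0.1217532 ] [-0.00387487 -0.0007468 ]
the job is handed in; nothing more can be done
None
```

The job is handed in: the square ink stands on the coaster (about 1 mm off centre by camera), the round ink is in the ink bay (about 4 mm off), the jar and squeeze bottle are back in their own bays, all upright and released, and the goblet was not moved; no verdict was returned at hand-in.

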